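# Empty the cast finisher's catch bay into the tote

### The job

Swing the finishing machine's drop-down door down until it is fully open, and leave it open. Then take the two finished, ivory-coloured toe-bone casts out of the catch bay and lay them gently, not dropped, in the blue tote, each flat on the tote's floor the same way up as it lay in the bay and not on top of anything. Leave the amber cast, which is still curing, where it lies in the bay; keep the jaw in the tote, and do not disturb the tote, jar, bottle or brush standing around.

Things in the scene. Friction and masses are not known exactly. Their poses are not given: they have to be found in the camera images.
- machine: beige finishing machine, fixed. Origin: on the table, under the middle of the front edge of its catch bay; x points into the bay (the front faces the robot's right), y to the bay's left, z up. Bay floor 70 above the table, 350 wide (y -175 to 175), 190 deep; lips 30 high at both sides, posts at the front corners. A block 250 high stands behind the bay (x 190 to 300).
- guard (a point): middle of the front guard bar: four 10 mm steel bars along the machine's y roof the bay at machine x = 5, 62, 119 and 176, centres 250 above the table, so casts can be reached only through the front, with the tool leaning. The casts lie on the bay floor side by side about 80 apart, centres 50 to 60 behind the front edge. Machine axes.
- door (a joint): the drop-down door that closes the front of the bay: 0 = shut (upright), 1.5 rad = fully open (lying level in front of the bay). It is a grey frame with a clear window, 366 wide, 165 high, 12 thick, hinged along its lower edge; stiff hinge, it stays where it is left (about 5 N at the handle moves it).
- door_handle (a point): middle of the door's steel bar handle, a 10 mm round bar, 160 long along the machine's y, 42 out from the door's front face (37 clear between face and bar); it is 150 from the hinge up the door, 225 above the table when shut. Its axes turn with the door.
- door_hinge (a point): middle of the door's hinge line, which runs along the machine's y, 75 above the table, in the mid-plane of the door
- cast_1: finished ivory toe-bone cast 92 long (own x), hard resin, 60 g; waist (shaft) 22 wide (own y) and 60 long between two end knuckles 28 wide, shaft top 23 above the underside, knuckles 25 high. Origin: centre of the underside; z up. Lies pointing roughly from the bay's front to back.
- cast_2: second finished ivory cast, the same shape and size as the first: toe-bone cast 92 long (own x), hard resin, 60 g; waist (shaft) 22 wide (own y) and 60 long between two end knuckles 28 wide, shaft top 23 above the underside, knuckles 25 high. Origin: centre of the underside; z up. Lies pointing roughly from the bay's front to back.
- cast_amber: amber-orange cast, still curing, to be left alone; same shape: toe-bone cast 92 long (own x), hard resin, 60 g; waist (shaft) 22 wide (own y) and 60 long between two end knuckles 28 wide, shaft top 23 above the underside, knuckles 25 high. Origin: centre of the underside; z up. Lies pointing roughly from the bay's front to back.
- tote: blue open tote, 320 (x) x 240 (y) x 65 high outside, walls and floor 5 thick, 1.2 kg, loose on the table; its x axis points roughly to the robot's left, towards the machine. Origin: centre of the underside, z up.
- jaw: bone-coloured half jaw, about 125 long (own y), 45 wide, 18 high, already lying across the tote's end away from the machine (its -x end). Origin: underside, at mid-length.
- jar: amber jar, 72 across, 100 high, standing; origin under its centre
- flask: white plastic bottle with red cap, 60 across, 150 high, standing; origin under its centre
- brush: small brush lying on the table; origin near its middle
Mind the look-alikes: they are no part of the job. What is shaped like the cast_1 but black, pink or purple is not meant.

How it is judged:
By the outcome, as a careful person would: the job done as asked, in the order asked, and still so for the second after the job is handed in, with the robot touching nothing.
It also fails if it takes over 72 s, if anything falls off the work surface, if the arm or the gripper's body presses on something with over 40 N, if the wrist force passes 120 N, or if a joint passes its speed limit or range.

### The arm

A 6-joint arm with a two-finger parallel gripper is mounted at the origin on the work surface. World frame = base frame: x ahead of the robot, y to its left, z up, the work surface at z = 0. Lengths are in m, angles in degrees, forces in N, time in s.
With the tool pointing down it reaches from about 0.35 to 0.875 m from the base axis. Payload 4.2 kg.
Tool frame: the origin (TCP) lies on the centre line of the jaws, within the pads' length; the fingertips stand tip_reach ahead of it and the grasp point (between the pads) is the TCP (tip_reach is the distance from the TCP to the fingertips, in m); z points along the fingers, y is the line along which they close (so a half turn about z gives the same grasp; the last joint's range is limited). The gripper opens to 87 mm and grips with 3 to 60 N. Pads are 19 mm wide; open, the fingers measure 117 mm over their backs; the gripper's body (75 mm by 190 mm) begins 51 mm behind the grasp point.
Start: joints at [-49.125, 22.042, 0.453, 0, -68.411, -14.817], TCP at [0.275, -0.561, 0.242] pointing down, gripper open.
Joint ranges: [-179.83, 179.83], [-69.29, 118.12], [-61.27, 80.66], [-181.25, 117.63], [-171.15, -9.14], [-177.46, 177.46]. Speed limits (degrees/s): [159.86, 159.86, 180, 180, 180, 180].

### API

Orientations are given as a 3x3 rotation matrix whose columns are the frame's x, y, z axes.
In Python, from station import sense, capture, finish_job, tip_reach gives the robot as it stands.
- The arm moves only by the tool arm_command, never from a script. Its argument "deltas" is a list of rows, each a list of 7 numbers: the turn, a rotation vector about the tool's x, y, z in rad, then the shift along the tool's x, y, z in cm, then the closure, from -1 (fully open) to 1 (shut), so that 0 is half open. In form: [[rx, ry, rz, dx, dy, dz, hand], ...]. A call has 1 to 8 rows; each row is the pose to reach, as a shift and turn from the pose commanded when the call began, along the tool's axes at that moment; what a row does not reach only later rows make up. A row lasts 1/12 s, in which the tool goes at most 41.7 mm and 7.16 degrees, less where a joint would pass 70% of its speed; a pose out of reach is approached as far as the arm can. A call with a gripper value outside its range is refused whole. The fingers move at their own pace and stop on an object; the grip force is fixed at half the most. Time passes only in rows, so rows that repeat a pose let the fingers close. It gives the time, the measured TCP pose, the force, the opening and the grip force at its end, in the units of the state.
- sense(): the state, without advancing time (a new reading comes with each control period).
- capture(name): name is "side" or "top" or "wrist"; returns a dict with "pixels" (384x512x3 uint8, blue, green, red), "fovy" (degrees; the focal length in pixels is half the picture's height over the tangent of half this angle, whatever the lens; pixels are square), "cx", "cy" (the principal point, pixels), "k1" (the pictures are not rectified: a ray, as slopes to the right and down, at radius r is drawn at 1 + k1 r^2 times it, then the intrinsics apply), "rvec" (rotation vector, rad) and "tvec" (3), from world to camera coordinates, as OpenCV has them. Camera axes: x right, y down, z forward; pixel columns grow to the right and rows downward; lengths in m; the calibration is good to about 2 mm. A picture is of the moment at which its call begins. There is no depth.
- finish_job(): hands the job in; it is judged then, once.
The state is a dict: "time_s": time; "joints": joint angles; "joint_velocities": joint speeds; "effort": joint torques, N m; "tcp_pos": TCP position; "ee_rot": TCP orientation; "wrist_force": force on the tool from outside, world axes, zero at the start; "moment": the same for the moment, N m; "gripper_width": opening from 0.0 (shut) to 1.0 (fully open); "gripper_force": force on a finger pad.
Only numpy, scipy, OpenCV 4.12 (cv2) and the standard library are available. Lean on these libraries where they do the work, as an engineer would, in place of code of your own. Each camera call takes 0.05 s, during which the arm holds its last target. There are 200 camera calls.

## Working session

There is one attempt and no reset: what is moved stays moved. The work goes in short steps, Python scripts to look and compute and a tool call to move; the robot and the scene stay as the last step left them, time stands still between calls to the robot, and variables do not carry over. Pictures are saved under pics/ and viewed, at most 10 in all, crops included, and the job is handed in when it is done.

Besides the shell and the picture viewer there is one more tool, called after "Request:" in YAML: its name, and indented under it one key for each argument. arm_command: Moves the arm, as the interface text tells. Its arguments: {"type":"object","properties":{"deltas":{"type":"array"}},"required":["deltas"]}

```bash
mkdir -p pics; ls; cat > h.py <<'E'
import numpy as np, cv2
from scipy.spatial.transform import Rotation as R
from station import sense, capture, finish_job, tip_reach
def cam(name):
    c=capture(name); f=192/np.tan(np.radians(c['fovy'])/2)
    c['f']=f; c['Rm']=cv2.Rodrigues(np.array(c['rvec'],float))[0]; c['t']=np.array(c['tvec'],float).ravel(); c['pixels']=np.array(c['pixels'],np.uint8)
    return c
def ray(c,u,v):
    d=np.array([(u-c['cx'])/c['f'],(v-c['cy'])/c['f']]); s=d.copy()
    for _ in range(30): s=d/(1+c['k1']*(s@s))
    o=-c['Rm'].T@c['t']; return o, c['Rm'].T@np.array([s[0],s[1],1.])
def onz(c,u,v,z):
    o,d=ray(c,u,v); return o+d*(z-o[2])/d[2]
def proj(c,P):
    p=(c['Rm']@np.atleast_2d(P).T).T+c['t']; s=p[:,:2]/p[:,2:]; s=s*(1+c['k1']*(s**2).sum(1,keepdims=True))
    return s*c['f']+[c['cx'],c['cy']]
E
python3 - <<'E'
from h import *
print(tip_reach, sense())
for n in ['side','top','wrist']:
    c=cam(n); cv2.imwrite(f'pics/{n}0.png',c['pixels']); np.save(f'pics/{n}0.npy',c,allow_pickle=True)
    print(n,c['f'],c['k1'],-c['Rm'].T@c['t'],c['Rm'][2])
a=[cv2.imread(f'pics/{n}0.png') for n in ['side','top']]
cv2.imwrite('pics/a.png',cv2.resize(a[0],(800,600)));cv2.imwrite('pics/b.png',cv2.resize(a[1],(800,600)))
E
```

```text
pics
0.019 {'time_s': 0.0, 'joints': array([-4.91249768e+01,  2.20915227e+01,  3.79100168e-01, -2.92984845e-02,
       -6.84129895e+01, -1.48169934e+01]), 'joint_velocities': array([ 0.11041343, -0.00836642, -0.0186984 ,  0.01207996,  0.0118265 ,
       -0.01660255]), 'effort': array([ 8.24480449e-04, -3.90664530e+01,  1.87407267e+01,  4.21975806e+00,
        1.09693818e-02, -1.86603183e-04]), 'tcp_pos': array([ 0.27431854, -0.56094114,  0.24044612]), 'ee_rot': array([[-8.98432401e-01, -4.39110545e-01, -1.07284387e-03],
       [-4.39111844e-01,  8.98430255e-01,  1.96620612e-03],
       [ 1.00493552e-04,  2.23760173e-03, -9.99997492e-01]]), 'wrist_force': array([ 0.05668199,  0.82127443, -0.3516054 ]), 'moment': array([-0.0078912 , -0.01961481, -0.01531468]), 'gripper_force': 0.0, 'gripper_width': 0.9975618562263763}
side 354.1960119885067 -0.03850466677658553 [0.03610655 0.5451737  1.03321267] [ 0.36194266 -0.55412097 -0.74963155]
top 397.2217660943652 -0.11486662921418309 [ 0.37271384 -0.0806277   1.34284469] [ 0.10545258 -0.0178554  -0.99426402]
wrist 323.80115245572193 0.02162742818054141 [ 0.19985495 -0.5981842   0.38404473] [ 0.27332733  0.13523455 -0.95236746]
```

View pics/a.png

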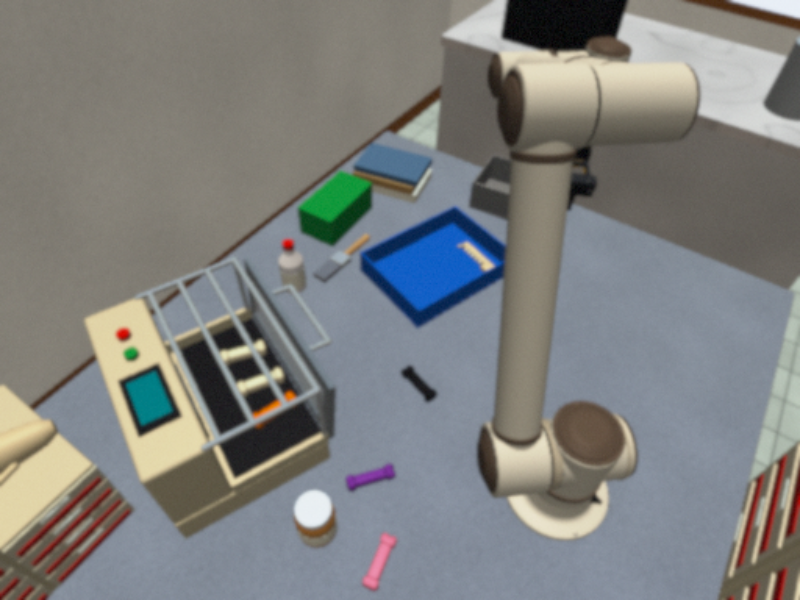

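View pics/b.png

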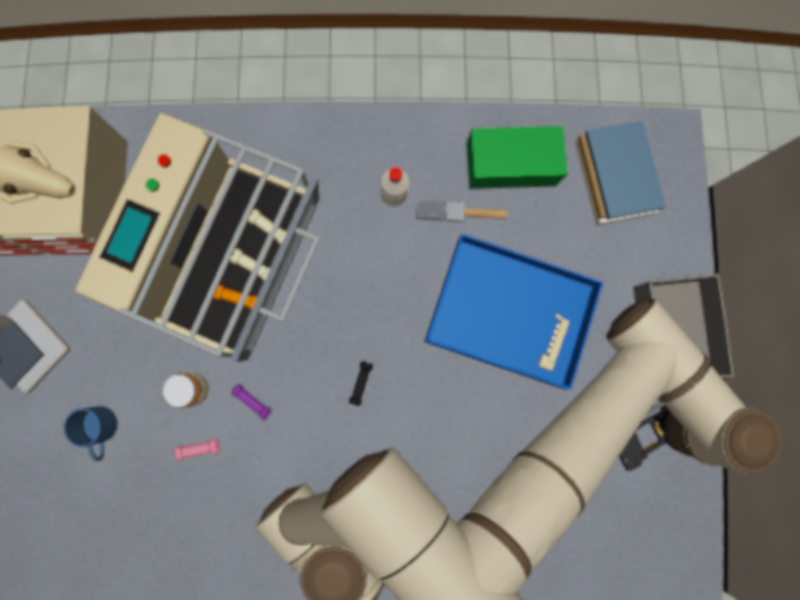

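The three bay casts in the top view are ivory (268,225), ivory (250,263) and amber-orange (235,297). The look-alikes on the table are black (361,383), purple (251,401) and pink (197,450). The jaw in the tote is at (555,343). The targets are the two ivory casts in the bay. Next I fit the machine pose and check it on close crops.

```bash
cat > fit.py <<'E'
from h import *
from scipy.optimize import least_squares
T=np.load('pics/top0.npy',allow_pickle=True).item();S=np.load('pics/side0.npy',allow_pickle=True).item()
def M(p,P):
    P=np.atleast_2d(np.array(P,float))/1000; c,s=np.cos(p[2]),np.sin(p[2])
    return np.c_[p[0]+c*P[:,0]-s*P[:,1],p[1]+s*P[:,0]+c*P[:,1],P[:,2]]
E
cat > f1.py <<'E'
from fit import *
def pts(p):
    xd,W=p[3]*1000,p[4]*1000
    H=[[xd-48,-80,225],[xd-48,80,225]]
    B=[[5,-W,250],[5,W,250]]
    K=[[300,-W,250],[190,-W,250],[300,W,250],[190,W,250]]
    return H,B,K
t=np.array([(318,237),(280,317),(303,175),(222,355),(163,113),(211,137),(78,290),(127,312)])*.64
s=np.array([(290,285),(328,343),(237,260),(318,388),(85,318),(143,297),(150,480),(213,440)])*.64
def res(p):
    P=M(p,sum(pts(p),[])); return np.r_[proj(T,P)-t,proj(S,P)-s].ravel()
r=least_squares(res,[.55,.25,1.15,-.008,.18],loss='soft_l1'); print(r.x,np.degrees(r.x[2])); print(r.fun.reshape(-1,2).round(1))
np.save('m.npy',r.x)
out=[]
for c,(x0,y0) in ((T,(40,60)),(S,(50,150))):
    im=c['pixels'].copy(); k=4
    z=cv2.resize(im[y0:y0+190,x0:x0+180],None,fx=k*.55,fy=k*.75*.79) if 0 else cv2.resize(im[y0:y0+190,x0:x0+130 if 0 else x0+180],None,fx=2.2,fy=2.2,interpolation=cv2.INTER_CUBIC)
    P=M(r.x,sum(pts(r.x),[]))
    L=[M(r.x,[[xx,-175,250],[xx,175,250]]) for xx in(5,62,119,176)]+[M(r.x,[[0,-175,70],[0,175,70]]),M(r.x,[[190,-175,70],[190,175,70]])]
    for q in proj(c,P): cv2.circle(z,tuple(int(v) for v in (q-[x0,y0])*2.2),2,(0,0,255),-1)
    for l in L:
        q=(proj(c,l)-[x0,y0])*2.2; cv2.line(z,*[tuple(int(v) for v in w) for w in q],(255,0,255),1)
    out.append(z)
cv2.imwrite('pics/c.png',np.hstack(out)); print(np.hstack(out).shape)
E
python3 f1.py
```

```text
[ 0.56120487  0.1201415   1.16849449 -0.01337107  0.17838423] 66.94980239127466
[[-1.7  0.6]
 [ 0.   0.7]
 [-0.4 -1.6]
 [-0.5 -0.9]
 [-2.3  1.2]
 [ 0.3 -0.9]
 [-1.1 -0.5]
 [ 1.2  0.5]
 [-0.2  0.1]
 [ 0.1 -2.1]
 [-0.1 -0.7]
 [ 1.5 -0.2]
 [ 0.7  0.6]
 [ 1.6 -1.2]
 [-4.5 -1.2]
 [ 0.5  1.4]]
(418, 792, 3)
```

View pics/c.png

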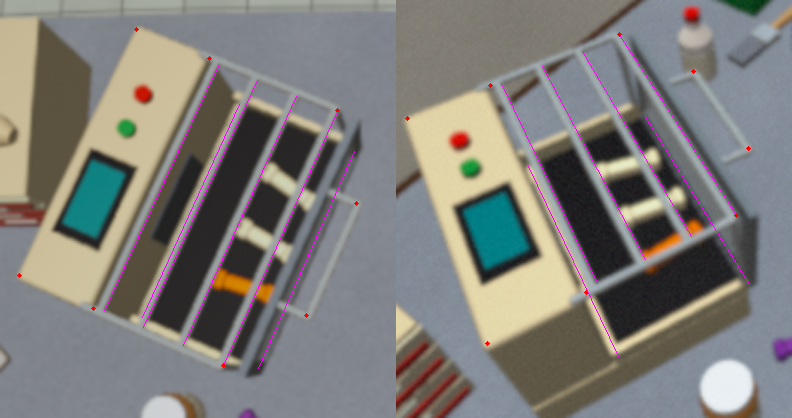

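The fit lines up to about 1 px. The crops show ivory casts at top-crop (290,188) and (265,240), and amber at (245,285). Next: cast poses, tote pose, and a look at the gripper.

```bash
cat > f2.py <<'E'
from fit import *
m=np.load('m.npy'); yaw=m[2]
def toM(P):
    d=(np.atleast_2d(P)[:,:2]-m[:2]); c,s=np.cos(yaw),np.sin(yaw)
    return np.c_[c*d[:,0]+s*d[:,1],-s*d[:,0]+c*d[:,1]]*1000
for nm,c in (('top',T),('side',S)):
    hsv=cv2.cvtColor(c['pixels'],cv2.COLOR_BGR2HSV)
    poly=proj(c,M(m,[[8,-165,75],[150,-165,75],[150,165,75],[8,165,75]])).astype(np.int32)
    roi=np.zeros(hsv.shape[:2],np.uint8); cv2.fillPoly(roi,[poly],255)
    iv=((hsv[...,2]>135)&(hsv[...,1]>25)&(hsv[...,1]<110)&(hsv[...,0]>12)&(hsv[...,0]<40)).astype(np.uint8)
    am=((hsv[...,1]>170)&(hsv[...,0]<22)&(hsv[...,2]>90)).astype(np.uint8)
    for n,k in (('ivory',iv),('amber',am)):
        k=cv2.bitwise_and(k,k,mask=roi); k=cv2.morphologyEx(k,cv2.MORPH_CLOSE,np.ones((9,9)))
        N,l,st,ce=cv2.connectedComponentsWithStats(k)
        for i in range(1,N):
            if st[i,4]<60: continue
            v,u=np.where(l==i); W=toM(np.array([onz(c,a,b,.084) for a,b in zip(u,v)]))
            e,vec=np.linalg.eigh(np.cov(W.T)); d=vec[:,1]*np.sign(vec[0,1]); q=(W-W.mean(0))@d
            mid=W.mean(0)+d*(q.max()+q.min())/2
            print(nm,n,st[i,4],'mid',mid.round(),'len',round(np.ptp(q)),'yaw',round(np.degrees(np.arctan2(d[1],d[0])),1))
# tote: outer rim corners z=.065 (order +x+y.. as points)
tt=np.array([(462,236),(602,284),(569,388),(426,341)])*.64
tc=np.array([onz(T,*p,.065) for p in tt]); print('tote rim',tc.round(3),tc.mean(0).round(3))
d=(tc[0]+tc[3]-tc[1]-tc[2])[:2]; print('tote yaw',np.degrees(np.arctan2(d[1],d[0])), [np.linalg.norm(tc[i]-tc[i-1]).round(3) for i in range(4)])
s2=np.array([(362,264),(455,210),(418,320)])*.64
print('side rim',[onz(S,*p,.065).round(3) for p in s2])
print('jaw',onz(T,555*.64,343*.64,.015).round(3))
for n,(u,v) in dict(flask=(395,185),jar=(182,392),brush=(460,211),black=(361,383),purple=(251,401)).items(): print(n,onz(T,u*.64,v*.64,.05 if n in('flask','jar') else .01).round(3))
E
python3 f2.py; python3 -c "
import cv2;a=cv2.imread('pics/wrist0.png');b=cv2.imread('pics/side0.png')[60:160,280:420];cv2.imwrite('pics/d.png',cv2.hconcat([cv2.resize(a,(400,300)),cv2.resize(b,(400,300))]))"
```

```text
top ivory 189 mid [ 69. -88.] len 91 yaw -13.7
top ivory 188 mid [68. -0.] len 88 yaw -7.7
top amber 205 mid [68. 74.] len 84 yaw 7.3
side ivory 189 mid [ 62. -90.] len 92 yaw -13.3
side ivory 212 mid [62. -3.] len 93 yaw -6.4
side ivory 93 mid [ 83. 167.] len 139 yaw -0.0
side amber 94 mid [84. 68.] len 68 yaw 25.1
tote rim [[ 0.649 -0.26   0.065]
 [ 0.547 -0.557  0.065]
 [ 0.329 -0.478  0.065]
 [ 0.428 -0.181  0.065]] [ 0.488 -0.369  0.065]
tote yaw 71.2803270660513 [np.float64(0.234), np.float64(0.315), np.float64(0.232), np.float64(0.313)]
side rim [array([ 0.626, -0.225,  0.065]), array([ 0.541, -0.54 ,  0.065]), array([ 0.417, -0.154,  0.065])]
jaw [ 0.425 -0.465  0.015]
flask [ 0.764 -0.12   0.05 ]
jar [0.324 0.327 0.05 ]
brush [ 0.717 -0.264  0.01 ]
black [ 0.342 -0.046  0.01 ]
purple [0.304 0.189 0.01 ]
```

View pics/d.png

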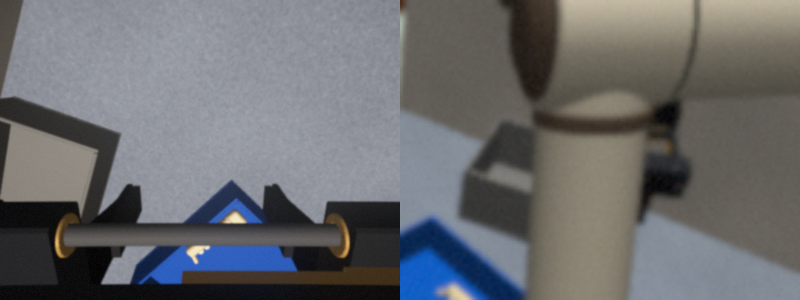

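```bash
cat > g.py <<'E'
from h import *
m=np.load('m.npy')[:4]; c,s=np.cos(m[2]),np.sin(m[2]); RM=np.array([[c,-s,0],[s,c,0],[0,0,1.]]); O=np.array([m[0],m[1],0])
def pose(x,y,z,th,psi=0):   # machine mm, lean deg, yaw deg (machine)
    t=np.radians(th); L=np.array([[-np.cos(t),0,np.sin(t)],[0,1,0],[-np.sin(t),0,-np.cos(t)]])
    return O+RM@np.array([x,y,z])/1000, RM@R.from_euler('z',psi,degrees=True).as_matrix()@L
def show(*wps,start=None):
    st=sense(); p,r=(st['tcp_pos'],st['ee_rot']) if start is None else start
    print('t',round(st['time_s'],2),'at M',(RM.T@(st['tcp_pos']-O)*1000).round(1),'lean',np.degrees(np.arccos(-st['ee_rot'][2,2])).round(1),'j',st['joints'].round(0),'F',st['wrist_force'].round(1),'w',round(st['gripper_width'],2))
    for w in wps:
        P,Q=w if len(w)==2 else pose(*w)
        d=r.T@(P-p)*100; v=R.from_matrix(r.T@Q).as_rotvec()
        print(v.round(3).tolist(),d.round(2).tolist(),'cm',np.linalg.norm(d).round(1),'deg',np.degrees(np.linalg.norm(v)).round(1))
def door(o,u,phi,th=None): # point o outside, u up the door, at angle phi deg
    f=np.radians(phi); H=np.array([m[3]*1000,75])
    q=H+u*np.array([-np.sin(f),np.cos(f)])+o*np.array([-np.cos(f),-np.sin(f)])
    return (q[0],0,q[1],phi if th is None else th)
E
python3 -c "
from g import *
show((-38,0,305,0),(-38,0,229,0),start=None)"
```

```text
t 0.15 at M [-739.1   -2.8  240.7] lean 0.1 j [-49.  22.   0.  -0. -68. -15.] F [-0.4  0.5  0.1] w 1.0
[0.002, 0.0, -0.714] [-52.81, 46.13, -6.36] cm 70.4 deg 40.9
[0.002, 0.0, -0.714] [-52.81, 46.11, 1.24] cm 70.1 deg 40.9
```

Request:
arm_command:
  deltas:
    - [0,0,-0.04,-2,1.75,-0.8,1]
    - [0,0,-0.09,-4.7,4.1,-1.6,1]
    - [0,0,-0.14,-7.5,6.5,-2.4,1]
    - [0,0,-0.19,-10.3,9,-3.2,1]
    - [0,0,-0.24,-13.1,11.4,-4,1]
    - [0,0,-0.29,-15.9,13.9,-4.8,1]
    - [0,0,-0.34,-18.7,16.3,-5.6,1]
    - [0,0,-0.39,-21.5,18.8,-6.4,1]

```text
time_s: 0.82
tcp_pos: [0.3853, -0.2964, 0.3058]
ee_rot: [[-0.662, -0.749, -0.0], [-0.749, 0.662, 0.0], [-0.0, 0.0, -1.0]]
wrist_force: [1.7, -0.3, 0.2]
gripper_width: 0.476
gripper_force: 0.0
```

```bash
python3 -c "
from g import *
show((-38,0,305,0),(-38,0,229,0),start=None)"
```

```text
t 0.82 at M [-452.2   -1.2  305.8] lean 0.0 j [-18.   6. -12.  -0. -72. -23.] F [ 1.7 -0.3  0.2] w 0.48
[0.0, 0.0, -0.322] [-39.26, 13.2, 0.08] cm 41.4 deg 18.4
[0.0, 0.0, -0.322] [-39.26, 13.2, 7.68] cm 42.1 deg 18.4
```

Request:
arm_command:
  deltas:
    - [0,0,-0.04,-3.6,1.2,0,1]
    - [0,0,-0.08,-7.2,2.4,0,1]
    - [0,0,-0.12,-10.8,3.6,0,1]
    - [0,0,-0.16,-14.4,4.8,0,1]
    - [0,0,-0.2,-18,6,0,1]
    - [0,0,-0.24,-21.6,7.2,0,1]
    - [0,0,-0.28,-25.2,8.4,0,1]
    - [0,0,-0.322,-28.8,9.7,0,1]

```text
time_s: 1.48
tcp_pos: [0.504, -0.0165, 0.3055]
ee_rot: [[-0.391, -0.92, -0.0], [-0.92, 0.391, 0.0], [-0.0, 0.0, -1.0]]
wrist_force: [1.3, -0.8, 0.7]
gripper_width: 0.007
gripper_force: 0.0
```

```bash
python3 -c "
from g import *
show((-38,0,305,0),(-38,0,229,0),start=None)"
```

```text
t 1.48 at M [-148.1   -0.8  305.5] lean 0.0 j [ 17.   8. -10.  -0. -72. -40.] F [ 1.3 -0.8  0.7] w 0.01
[0.0, 0.0, 0.001] [-11.01, 0.07, 0.05] cm 11.0 deg 0.0
[0.0, 0.0, 0.001] [-11.01, 0.07, 7.65] cm 13.4 deg 0.0
```

Request:
arm_command:
  deltas:
    - [0,0,0,-3.5,0,0,1]
    - [0,0,0,-7.2,0,0,1]
    - [0,0,0,-11,0,0,1]
    - [0,0,0,-11,0,2.5,1]
    - [0,0,0,-11,0,4.5,1]
    - [0,0,0,-11,0,5.5,1]
    - [0,0,0,-11,0,6,1]
    - [0,0,0,-11,0,6.4,1]

```text
time_s: 2.15
tcp_pos: [0.5471, 0.0824, 0.2414]
ee_rot: [[-0.393, -0.919, -0.0], [-0.919, 0.393, -0.001], [0.001, -0.0, -1.0]]
wrist_force: [0.3, 0.3, 0.4]
gripper_width: 0.008
gripper_force: 0.0
```

```bash
python3 -c "
from g import *
show((-38,0,229,0))
c=cam('side'); cv2.imwrite('pics/e.png',cv2.resize(c['pixels'][140:290,90:240],(600,600),interpolation=cv2.INTER_CUBIC))"
```

```text
t 2.15 at M [-40.2  -1.8 241.4] lean 0.0 j [ 25.  15. -10.   0. -65. -49.] F [0.3 0.3 0.4] w 0.01
[-0.0, -0.001, -0.002] [-0.22, 0.18, 1.24] cm 1.3 deg 0.1
```

View pics/e.png

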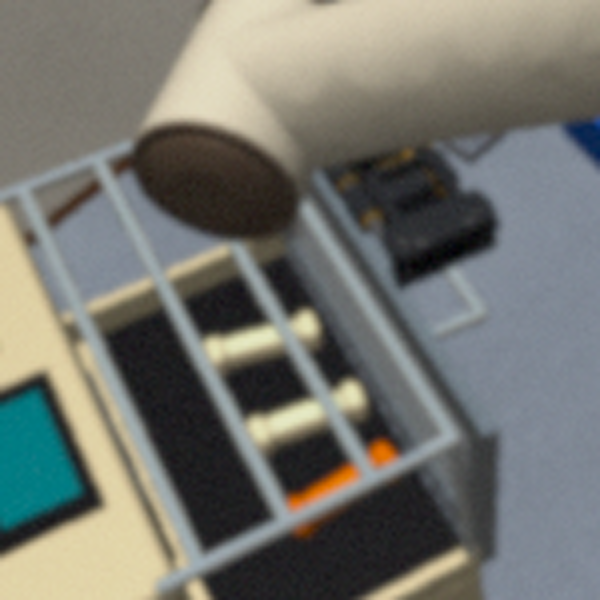

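The gripper body is at (400,210), outside the door, and there is no contact force, so the fingertips are in the handle gap. Next I pull along the door's arc.

```bash
python3 -c "
from g import *
show(*[door(35,154,f) for f in (0,6,12,18,24,30,36,42)])
show(*[door(35,154,f) for f in (48,54,60,64)],start=pose(*door(35,154,42)))"
```

```text
t 2.2 at M [-40.3  -1.7 241.1] lean 0.0 j [ 25.  15. -10.   0. -65. -49.] F [-0.4  0.5  0. ] w 0.01
[0.0, -0.0, -0.002] [0.81, 0.17, 1.21] cm 1.5 deg 0.1
[0.0, -0.105, -0.002] [2.4, 0.16, 1.66] cm 2.9 deg 6.0
[0.0, -0.21, -0.002] [3.93, 0.16, 2.28] cm 4.5 deg 12.0
[-0.0, -0.315, -0.002] [5.39, 0.15, 3.05] cm 6.2 deg 18.0
[-0.0, -0.419, -0.002] [6.77, 0.15, 3.97] cm 7.8 deg 24.0
[-0.0, -0.524, -0.002] [8.04, 0.15, 5.03] cm 9.5 deg 30.0
[-0.0, -0.629, -0.002] [9.19, 0.15, 6.22] cm 11.1 deg 36.0
[-0.001, -0.733, -0.002] [10.21, 0.14, 7.51] cm 12.7 deg 42.0
t 2.2 at M [-40.3  -1.7 241.1] lean 0.0 j [ 25.  15. -10.   0. -65. -49.] F [-0.4  0.5  0. ] w 0.01
[-0.0, -0.105, 0.0] [1.59, 0.0, 0.45] cm 1.7 deg 6.0
[-0.0, -0.209, 0.0] [3.13, -0.0, 1.06] cm 3.3 deg 12.0
[-0.0, -0.314, 0.0] [4.59, 0.0, 1.84] cm 4.9 deg 18.0
[-0.0, -0.384, 0.0] [5.51, -0.0, 2.43] cm 6.0 deg 22.0
```

Request:
arm_command:
  deltas:
    - [0,0,0,0,0.1,1.2,1]
    - [0,0,0,0.8,0.2,1.2,1]
    - [0,-0.1,0,2.4,0.2,1.65,1]
    - [0,-0.21,0,3.9,0.2,2.3,1]
    - [0,-0.31,0,5.4,0.15,3.05,1]
    - [0,-0.42,0,6.8,0.15,3.95,1]
    - [0,-0.52,0,8,0.15,5,1]
    - [0,-0.63,0,9.2,0.15,6.2,1]

```text
time_s: 2.87
tcp_pos: [0.5112, 0.0001, 0.1834]
ee_rot: [[-0.311, -0.92, 0.239], [-0.742, 0.392, 0.544], [-0.594, -0.008, -0.805]]
wrist_force: [-0.0, 3.7, -0.4]
gripper_width: 0.004
gripper_force: 1.8
```

```bash
python3 -c "
from g import *
show(*[door(35,154,f) for f in (36,42,48,54,60,65)])"
```

```text
t 2.87 at M [-130.1   -1.   183.4] lean 36.4 j [ -5.  14. -15. -42. -57.   4.] F [-0.   3.7 -0.4] w 0.0
[-0.007, 0.007, 0.004] [0.43, 0.1, 0.23] cm 0.5 deg 0.6
[-0.006, -0.097, 0.004] [2.03, 0.11, 0.67] cm 2.1 deg 5.6
[-0.006, -0.202, 0.005] [3.56, 0.12, 1.27] cm 3.8 deg 11.6
[-0.006, -0.307, 0.005] [5.03, 0.13, 2.03] cm 5.4 deg 17.6
[-0.006, -0.411, 0.005] [6.41, 0.14, 2.94] cm 7.1 deg 23.6
[-0.005, -0.499, 0.005] [7.49, 0.15, 3.8] cm 8.4 deg 28.6
```

Request:
arm_command:
  deltas:
    - [0,-0.1,0,2,0.1,0.65,1]
    - [0,-0.2,0,3.55,0.1,1.3,1]
    - [0,-0.3,0,5,0.1,2,1]
    - [0,-0.41,0,6.4,0.15,2.9,1]
    - [0,-0.5,0,7.5,0.15,3.8,1]
    - [0,-0.5,0,7.5,0.15,3.8,1]

```text
time_s: 3.37
tcp_pos: [0.4912, -0.0385, 0.0991]
ee_rot: [[-0.183, -0.917, 0.355], [-0.388, 0.399, 0.831], [-0.904, 0.014, -0.428]]
wrist_force: [-0.3, -0.8, -2.9]
gripper_width: 0.002
gripper_force: 0.0
```

```bash
python3 -c "
from g import *
st=sense()
q=RM.T@(st['tcp_pos']-O)*1000; print(np.degrees(np.arctan2(-(q[0]+13.4),q[2]-75))-np.degrees(np.arctan2(35,154)))
q=st['ee_rot']
show(door(28,154,65),door(28,235,65))
b=pose(*door(28,235,65)); 
# tip target on inner face: vertical tool, tip (19 below TCP)
def tip(phi,u=150,th=15):
    x,y,z,t=door(-6-9,u,phi,th); a=np.radians(th); return (x-19*np.sin(a),0,z+19*np.cos(a),th)
print([np.round(tip(f),0) for f in (60,65,75,86)])"
```

```text
68.63875452738878
t 3.37 at M [-173.4    2.3   99.1] lean 64.6 j [-29.  33. -16. -69. -75.  46.] F [-0.3 -0.8 -2.9] w 0.0
[-0.001, -0.006, -0.016] [-1.78, -0.21, 0.11] cm 1.8 deg 1.0
[-0.001, -0.006, -0.016] [-1.73, -0.22, -7.99] cm 8.2 deg 1.0
[array([-141.,    0.,  181.,   15.]), array([-148.,    0.,  170.,   15.]), array([-159.,    0.,  147.,   15.]), array([-167.,    0.,  119.,   15.])]
```

```bash
python3 -c "
from g import *
show(door(28,245,67,65),(-215,0,225,50),(-180,0,235,36),(-150,0,225,15),(-145,0,200,15))"
```

```text
t 3.37 at M [-173.4    2.3   99.1] lean 64.6 j [-29.  33. -16. -69. -75.  46.] F [-0.3 -0.8 -2.9] w 0.0
[-0.001, -0.006, -0.016] [-0.88, -0.23, -8.88] cm 8.9 deg 1.0
[0.001, 0.256, -0.016] [-9.6, -0.09, -9.16] cm 13.3 deg 14.7
[0.003, 0.5, -0.016] [-12.0, -0.05, -6.42] cm 13.6 deg 28.7
[0.006, 0.866, -0.016] [-12.38, -0.04, -3.28] cm 12.8 deg 49.7
[0.006, 0.866, -0.016] [-10.34, -0.07, -1.76] cm 10.5 deg 49.7
```

Request:
arm_command:
  deltas:
    - [0,0,0,-0.8,-0.1,0,1]
    - [0,0,0,-0.9,-0.2,-3.5,1]
    - [0,0,0,-0.9,-0.2,-7,1]
    - [0,0,0,-0.9,-0.2,-8.9,1]
    - [0,0.08,0,-4,-0.2,-9.1,1]
    - [0,0.18,-0.01,-7,-0.1,-9.2,1]
    - [0,0.26,-0.016,-9.6,-0.1,-9.2,1]
    - [0,0.36,-0.016,-11.5,-0.1,-8,1]

```text
time_s: 4.03
tcp_pos: [0.4866, -0.0573, 0.2521]
ee_rot: [[-0.261, -0.922, 0.286], [-0.676, 0.386, 0.628], [-0.69, -0.029, -0.724]]
wrist_force: [0.3, 0.1, -1.3]
gripper_width: 0.003
gripper_force: 0.0
```

```bash
python3 -c "
from g import *
def tip(phi,u=150,th=15):
    x,y,z,t=door(-6,u,phi,th); a=np.radians(th); return (x-19*np.sin(a),0,z+19*np.cos(a),th)
show((-180,0,235,36),(-150,0,225,15),(-146,0,205,15),*[tip(f) for f in (65,70,75,80,86)])
c=cam('side'); cv2.imwrite('pics/f.png',cv2.resize(c['pixels'][140:290,90:290],(800,600),interpolation=cv2.INTER_CUBIC))"
```

```text
t 4.03 at M [-192.5   -0.8  252.1] lean 43.7 j [-17.  10. -10. -47. -70.  12.] F [ 0.3  0.1 -1.3] w 0.0
[-0.019, 0.133, 0.023] [0.27, 0.12, 2.1] cm 2.1 deg 7.8
[-0.023, 0.5, 0.02] [-1.21, 0.13, 4.89] cm 5.0 deg 28.7
[-0.023, 0.5, 0.02] [-0.12, 0.19, 6.62] cm 6.6 deg 28.7
[-0.023, 0.5, 0.02] [3.25, 0.32, 9.32] cm 9.9 deg 28.7
[-0.023, 0.5, 0.02] [4.47, 0.35, 9.8] cm 10.8 deg 28.7
[-0.023, 0.5, 0.02] [5.64, 0.39, 10.39] cm 11.8 deg 28.7
[-0.023, 0.5, 0.02] [6.75, 0.43, 11.07] cm 13.0 deg 28.7
[-0.023, 0.5, 0.02] [8.0, 0.48, 12.02] cm 14.5 deg 28.7
```

View pics/f.png

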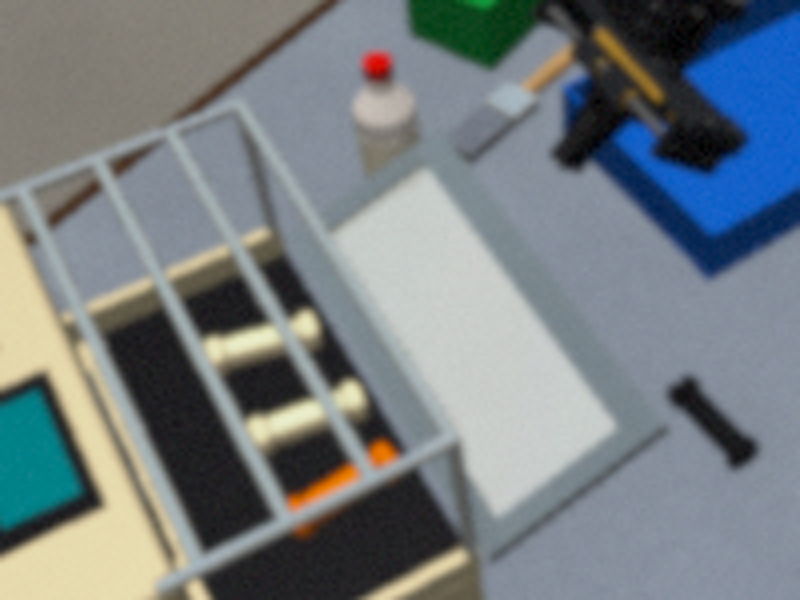

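The door (window centre about (480,340)) is about two-thirds open, and the finger has left the handle. Next I push it down from the inside.

Request:
arm_command:
  deltas:
    - [0,0.12,0,0.2,0.1,2,1]
    - [0,0.24,0,-0.5,0.1,3.5,1]
    - [-0.02,0.36,0.01,-1.1,0.1,4.7,1]
    - [-0.02,0.46,0.02,-0.8,0.2,5.4,1]
    - [-0.02,0.5,0.02,0,0.2,6.7,1]
    - [-0.02,0.5,0.02,1.8,0.3,8.1,1]
    - [-0.02,0.5,0.02,3.3,0.3,9.3,1]
    - [-0.02,0.5,0.02,4.5,0.35,9.8,1]

```text
time_s: 4.75
tcp_pos: [0.4973, -0.0209, 0.1447]
ee_rot: [[-0.376, -0.922, 0.097], [-0.887, 0.388, 0.249], [-0.267, 0.007, -0.964]]
wrist_force: [0.2, 0.4, 2.0]
gripper_width: 0.005
gripper_force: 0.8
```

```bash
cat >> g.py <<'E'
def tip(phi,u=150,th=15):
    x,y,z,t=door(-6,u,phi,th); a=np.radians(th); return (x-19*np.sin(a),0,z+19*np.cos(a),th)
E
python3 -c "
from g import *
show(*[tip(f) for f in (70,75,80,86,88)])"
```

```text
t 4.75 at M [-154.8    3.6  144.7] lean 15.5 j [  7.  14. -21. -18. -48. -19.] F [0.2 0.4 2. ] w 0.0
[0.008, 0.008, 0.002] [0.08, -0.36, -0.6] cm 0.7 deg 0.7
[0.008, 0.008, 0.002] [0.84, -0.36, 0.46] cm 1.0 deg 0.7
[0.008, 0.008, 0.002] [1.5, -0.37, 1.6] cm 2.2 deg 0.7
[0.008, 0.008, 0.002] [2.16, -0.38, 3.02] cm 3.7 deg 0.7
[0.008, 0.008, 0.002] [2.34, -0.39, 3.51] cm 4.2 deg 0.7
```

Request:
arm_command:
  deltas:
    - [0,0,0,0.8,-0.3,0.5,1]
    - [0,0,0,1.5,-0.4,1.6,1]
    - [0,0,0,1.9,-0.4,2.3,1]
    - [0,0,0,2.1,-0.4,2.8,1]
    - [0,0,0,2.2,-0.4,3.1,1]
    - [0,0,0,2.2,-0.4,3.3,1]
    - [0,0,0,2.2,-0.4,3.3,1]

```text
time_s: 5.33
tcp_pos: [0.4956, -0.0369, 0.1101]
ee_rot: [[-0.376, -0.922, 0.092], [-0.888, 0.387, 0.248], [-0.264, 0.011, -0.964]]
wrist_force: [-15.4, -1.3, 39.3]
gripper_width: 0.002
gripper_force: 19.9
```

```bash
python3 -c "
from g import *
show(*[tip(f) for f in (86,88,90)])"
```

```text
t 5.33 at M [-170.2   -1.2  110.1] lean 15.3 j [  5.  17. -23. -20. -45. -15.] F [-15.4  -1.3  39.3] w 0.0
[0.012, 0.005, 0.001] [-0.25, 0.12, 0.1] cm 0.3 deg 0.8
[0.012, 0.005, 0.001] [-0.07, 0.11, 0.59] cm 0.6 deg 0.8
[0.012, 0.005, 0.001] [0.1, 0.1, 1.09] cm 1.1 deg 0.8
```

```bash
python3 -c "
from g import *
show((-175,0,150,20),(-150,-20,180,34),(-120,-45,190,48))"
```

```text
t 5.33 at M [-170.2   -1.2  110.1] lean 15.3 j [  5.  17. -23. -20. -45. -15.] F [-15.4  -1.3  39.3] w 0.0
[0.012, -0.082, 0.001] [-0.59, 0.17, -3.97] cm 4.0 deg 4.7
[0.012, -0.326, -0.001] [-3.79, -1.81, -6.23] cm 7.5 deg 18.7
[0.012, -0.571, -0.002] [-6.94, -4.31, -6.43] cm 10.4 deg 32.7
```

Request:
arm_command:
  deltas:
    - [0,0,0,-0.2,0,-2,1]
    - [0,-0.08,0,-0.6,0.2,-4,1]
    - [0,-0.18,0,-2,-0.8,-5.2,0]
    - [0.01,-0.28,0,-3.3,-1.6,-6,0]
    - [0.01,-0.38,0,-4.5,-2.4,-6.3,0]
    - [0.01,-0.48,0,-5.8,-3.4,-6.4,0]
    - [0.01,-0.57,0,-6.9,-4.3,-6.4,0]
    - [0.01,-0.57,0,-6.9,-4.3,-6.4,0]

```text
time_s: 6.0
tcp_pos: [0.5562, -0.01, 0.1815]
ee_rot: [[-0.274, -0.916, 0.293], [-0.611, 0.401, 0.683], [-0.743, 0.009, -0.669]]
wrist_force: [-0.3, -1.0, -0.9]
gripper_width: 0.379
gripper_force: 0.0
```

```bash
python3 -c "
from g import *
show((-120,-45,190,48))
c=cam('wrist'); np.save('pics/w1.npy',c,allow_pickle=True)
im=cv2.resize(c['pixels'],(800,600),interpolation=cv2.INTER_CUBIC)
for xx in (0,190):
  q=proj(c,[(O+RM@np.array([xx,y,70])/1000) for y in (-175,175)])*800/512; print(q)
  cv2.line(im,*[tuple(int(v) for v in w) for w in q],(255,0,255),1)
q=proj(c,[(O+RM@np.array([5,y,250])/1000) for y in (-175,175)])*800/512; cv2.line(im,*[tuple(int(v) for v in w) for w in q],(255,255,0),1)
# door corner at 86deg inner face free edge
for y in(-183,183):
  x,_,z,_=door(-6,165,86); q=proj(c,[O+RM@np.array([x,y,z])/1000])[0]*800/512; cv2.circle(im,tuple(int(v) for v in q),4,(0,0,255),1)
cv2.imwrite('pics/g.png',im)"
```

```text
t 6.0 at M [-121.7  -46.4  181.5] lean 48.0 j [-13.  21.  -8. -54. -64.  16.] F [-0.3 -1.  -0.9] w 0.38
[-0.002, -0.0, -0.013] [-0.74, 0.14, -0.44] cm 0.9 deg 0.8
[[201.80633313 286.54315837]
 [763.47270922 279.45987073]]
[[275.27173467 374.7123723 ]
 [637.23301084 370.89022805]]
```

View pics/g.png

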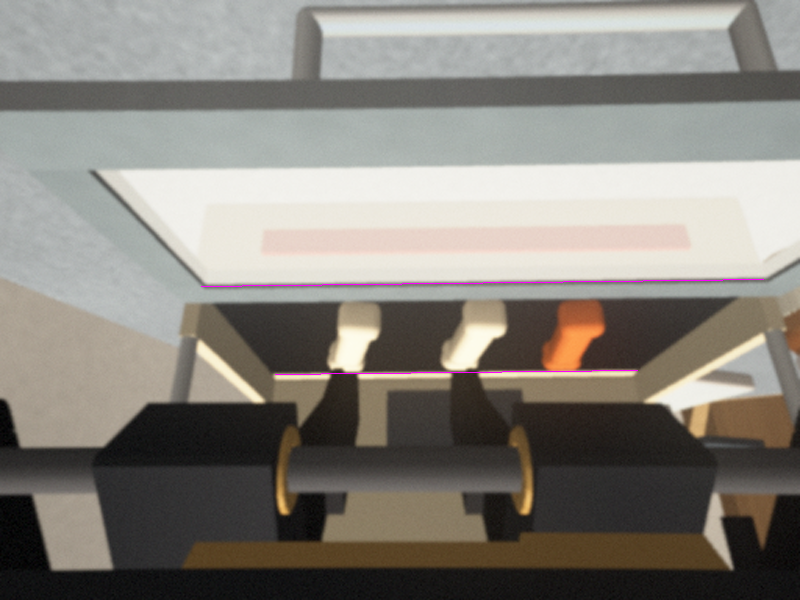

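The wrist view (upside down) shows the open door. Ivory cast 1 runs from (358,315) to (347,365), ivory cast 2 from (485,315) to (460,360), and amber is at about (575,335). Next I measure their lines.

```bash
cat > f3.py <<'E'
from g import *
from scipy.optimize import minimize
from fit import T,S
W=np.load('pics/w1.npy',allow_pickle=True).item()
def corners(x,y,a):
    B=[]
    for sx in(-1,1):
        for (xa,xb,hw,h) in((30,46,14,25),):
            for xx in(xa,xb):
                for yy in(-hw,hw):
                    for zz in(0,h): B.append((sx*xx,yy,70+zz))
    B=np.array(B,float); c,s=np.cos(a),np.sin(a)
    return np.c_[x+c*B[:,0]-s*B[:,1],y+s*B[:,0]+c*B[:,1],B[:,2]]
def sil(c,p):
    im=np.zeros((384*2,512*2),np.uint8); P=corners(*p)
    q=lambda P:(proj(c,np.array([O+RM@v/1000 for v in P]))*2).astype(np.int32)
    for g in (P[:8],P[8:]): cv2.fillPoly(im,[cv2.convexHull(q(g))],1)
    B=np.array([(sx*31,sy*11,z) for sx in(-1,1) for sy in(-1,1) for z in(0,23)],float); ca,sa=np.cos(p[2]),np.sin(p[2])
    G=np.c_[p[0]+ca*B[:,0]-sa*B[:,1],p[1]+sa*B[:,0]+ca*B[:,1],70+B[:,2]]
    cv2.fillPoly(im,[cv2.convexHull(q(G))],1); return im.astype(bool)
def mask(c):
    h=cv2.cvtColor(cv2.resize(c['pixels'],(1024,768)),cv2.COLOR_BGR2HSV); return (h[...,2]>120)&(h[...,1]>20)&(h[...,1]<120)&(h[...,0]>10)&(h[...,0]<42)
for name,p0 in (('c1',(57,-89,-.23)),('c2',(57,-2,-.12))):
    for cams in ((S,W),(S,),(W,)):
        ms=[mask(c) for c in cams]
        def cost(p):
            t=0
            for c,mk in zip(cams,ms):
                s=sil(c,p); n=cv2.dilate(s.astype(np.uint8),np.ones((9,9)))>0
                t+= -(s&mk).sum()/s.sum()+ (n&~s&mk).sum()/s.sum()
            return t
        r=minimize(cost,p0,method='Nelder-Mead',options=dict(initial_simplex=[p0,(p0[0]+6,p0[1],p0[2]),(p0[0],p0[1]+4,p0[2]),(p0[0],p0[1],p0[2]+.1)]))
        print(name,len(cams),r.x[:2].round(1),np.degrees(r.x[2]).round(1),round(r.fun,2))
E
python3 f3.py
python3 -c "
from g import *
c=np.load('pics/w1.npy',allow_pickle=True).item()
for a in ((358,318),(347,362),(485,318),(460,360),(585,318),(562,360)): print(a,(RM.T@(onz(c,a[0]*.64,a[1]*.64,.085)-O)*1000).round(0))"
```

```text
c1 2 [ 63.6 -86.9] -11.7 -1.3
c1 1 [ 60.9 -91.1] -12.3 -0.62
c1 1 [ 69.2 -87.4] -11.8 -0.72
c2 2 [61.8  0.3] -4.1 -1.33
c2 1 [61.4 -4.8] -2.7 -0.64
c2 1 [70.3  0.6] -5.8 -0.72
(358, 318) [ 18. -78.  85.]
(347, 362) [108. -95.  85.]
(485, 318) [21.  5. 85.]
(460, 360) [107.  -4.  85.]
(585, 318) [23. 70. 85.]
(562, 360) [109.  79.  85.]
```

```bash
python3 -c "
from g import *
show((-24,-59,160,48,-15),(12,-68,127,48,-15),(48,-78,93.5,48,-15))"
```

```text
t 6.05 at M [-121.9  -45.3  181.6] lean 47.8 j [-13.  20.  -8. -54. -64.  16.] F [-0.7 -0.1  0.1] w 0.42
[0.194, -0.005, 0.163] [-5.0, -1.3, 8.7] cm 10.1 deg 14.5
[0.194, -0.005, 0.163] [-4.99, -2.2, 13.59] cm 14.6 deg 14.5
[0.194, -0.005, 0.163] [-4.94, -3.2, 18.51] cm 19.4 deg 14.5
```

Request:
arm_command:
  deltas:
    - [0.07,0,0.06,-1.6,-0.4,2.9,-0.3]
    - [0.14,0,0.12,-3.3,-0.9,5.8,-0.3]
    - [0.19,0,0.16,-5,-1.3,8.7,-0.3]
    - [0.194,-0.005,0.163,-5,-1.7,11,-0.3]
    - [0.194,-0.005,0.163,-5,-2.1,13.5,-0.3]
    - [0.194,-0.005,0.163,-5,-2.1,13.5,-0.3]
    - [0.194,-0.005,0.163,-5,-2.1,13.5,-0.3]

```text
time_s: 6.63
tcp_pos: [0.6258, 0.1079, 0.1286]
ee_rot: [[-0.408, -0.792, 0.455], [-0.531, 0.611, 0.587], [-0.743, -0.002, -0.669]]
wrist_force: [-0.7, 0.7, 0.3]
gripper_width: 0.648
gripper_force: 0.0
```

```bash
python3 -c "
from g import *
show((48,-78,93.5,48,-15),(48,-78,120,48,-15),(-40,-70,130,48,-15))
c=cam('wrist'); cv2.imwrite('pics/i.png',cv2.resize(c['pixels'],(800,600),interpolation=cv2.INTER_CUBIC))"
```

```text
t 6.63 at M [ 14.  -64.3 128.6] lean 48.0 j [  1.  24. -11. -64. -40.   7.] F [-0.7  0.7  0.3] w 0.65
[0.004, -0.0, 0.006] [0.18, -0.46, 5.05] cm 5.1 deg 0.4
[0.004, -0.0, 0.006] [-1.79, -0.47, 3.28] cm 3.8 deg 0.4
[0.004, -0.0, 0.006] [3.3, -1.92, -3.87] cm 5.4 deg 0.4
```

View pics/i.png

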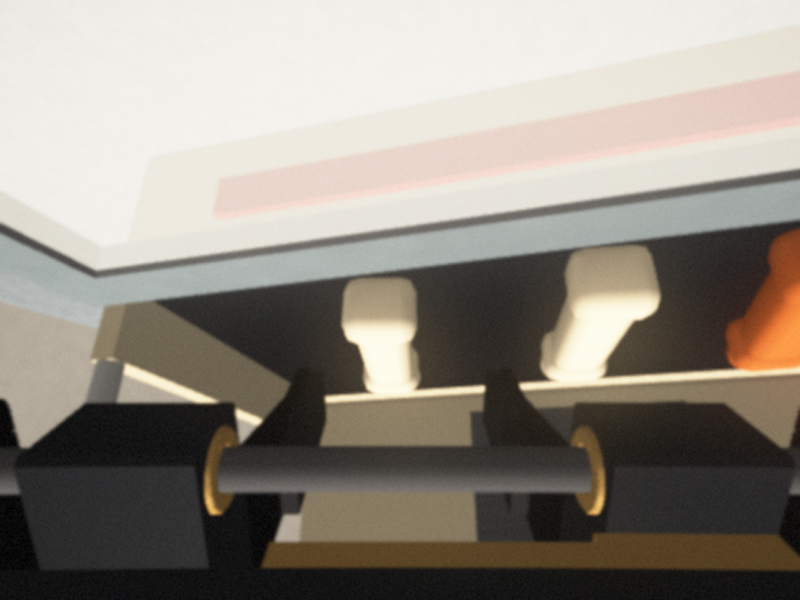

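Cast 1 at (380,330) lies between the fingers at (310,380) and (495,380), slightly off-centre as I intended. Now I go in and grip.

Request:
arm_command:
  deltas:
    - [0,0,0,0.1,-0.15,1.7,-0.3]
    - [0,0,0,0.1,-0.3,3.4,-0.3]
    - [0,0,0,0.2,-0.45,4.6,-0.3]
    - [0,0,0,0.2,-0.45,5,-0.3]
    - [0,0,0,0.2,-0.45,5,0.2]
    - [0,0,0,0.2,-0.45,5,1]
    - [0,0,0,0.2,-0.45,5,1]
    - [0,0,0,0.2,-0.45,5,1]

```text
time_s: 7.35
tcp_pos: [0.6526, 0.1319, 0.0955]
ee_rot: [[-0.407, -0.79, 0.459], [-0.528, 0.614, 0.587], [-0.745, -0.003, -0.667]]
wrist_force: [-0.3, -0.2, -0.1]
gripper_width: 0.432
gripper_force: 0.0
```

```bash
python3 -c "
from g import *
show((48,-78,93.5,48,-15),(48,-76,120,48,-15),(-40,-70,130,48,-15))"
```

```text
t 7.35 at M [ 46.6 -79.5  95.5] lean 48.2 j [  3.  28.  -8. -67. -38.   9.] F [-0.3 -0.2 -0.1] w 0.43
[0.0, 0.003, 0.005] [0.08, 0.18, 0.21] cm 0.3 deg 0.3
[0.0, 0.003, 0.005] [-1.86, 0.36, -1.6] cm 2.5 deg 0.3
[0.0, 0.003, 0.005] [3.17, -1.31, -8.72] cm 9.4 deg 0.3
```

Request:
arm_command:
  deltas:
    - [0,0,0,0.1,0.1,0.2,1]
    - [0,0,0,0.1,0.1,0.2,1]
    - [0,0,0,0.1,0.1,0.2,1]
    - [0,0,0,0.1,0.1,0.2,1]
    - [0,0,0,0.1,0.1,0.2,1]

```text
time_s: 7.77
tcp_pos: [0.6524, 0.1336, 0.093]
ee_rot: [[-0.407, -0.79, 0.459], [-0.528, 0.613, 0.587], [-0.745, -0.003, -0.667]]
wrist_force: [-0.6, -1.2, 3.0]
gripper_width: 0.25
gripper_force: 40.5
```

```bash
python3 -c "
from g import *
show((48,-78,93.5,48,-15),(48,-76,120,48,-15),(-40,-70,130,48,-15),(-120,-70,170,48,-15))"
```

```text
t 7.77 at M [ 48.  -78.6  93. ] lean 48.2 j [  3.  29.  -8. -67. -38.  10.] F [-0.6 -1.2  3. ] w 0.25
[0.001, 0.003, 0.005] [-0.02, 0.06, -0.05] cm 0.1 deg 0.3
[0.001, 0.003, 0.005] [-1.96, 0.24, -1.85] cm 2.7 deg 0.3
[0.001, 0.003, 0.005] [3.07, -1.42, -8.97] cm 9.6 deg 0.3
[0.001, 0.003, 0.005] [5.25, -3.48, -17.4] cm 18.5 deg 0.3
```

Request:
arm_command:
  deltas:
    - [0,0,0,-0.4,0,-0.35,1]
    - [0,0,0,-1.2,0.1,-1.1,1]
    - [0,0,0,-2,0.25,-1.85,1]
    - [0,0,0,-1.4,0,-3,1]
    - [0,0,0,0.5,-0.6,-5.5,1]
    - [0,0,0,2,-1.1,-7.5,1]
    - [0,0,0,3.1,-1.4,-9,1]
    - [0,0,0,3.1,-1.4,-9,1]

```text
time_s: 8.43
tcp_pos: [0.6078, 0.0523, 0.1292]
ee_rot: [[-0.41, -0.788, 0.459], [-0.528, 0.616, 0.585], [-0.743, -0.003, -0.669]]
wrist_force: [1.0, 0.2, -1.0]
gripper_width: 0.251
gripper_force: 39.8
```

```bash
cat > f4.py <<'E'
from g import *
from fit import T,S
from scipy.optimize import minimize
def box(p,hx=.16,hy=.12):
    c,s=np.cos(p[2]),np.sin(p[2]); return np.array([(p[0]+c*a*hx-s*b*hy,p[1]+s*a*hx+c*b*hy,z) for z in(0,.065) for a,b in((-1,-1),(1,-1),(1,1),(-1,1))])
def mask(c):
    h=cv2.cvtColor(cv2.resize(c['pixels'],(1024,768)),cv2.COLOR_BGR2HSV); return ((h[...,0]>100)&(h[...,0]<125)&(h[...,1]>150)&(h[...,2]>40))
def cost(p,cs):
    t=0
    for c,mk in cs:
        s=np.zeros(mk.shape,np.uint8); cv2.fillPoly(s,[cv2.convexHull((proj(c,box(p))*2).astype(np.int32))],1); s=s>0
        t-=(s&mk).sum()/(s|mk).sum()
    return t
def lim(mk,p):
    s=np.zeros(mk.shape,np.uint8); x,y,w,h=p; s[y:y+h,x:x+w]=1; return mk&(s>0)
mt=lim(mask(T),(530,290,250,220)); ms=lim(mask(S),(440,250,210,180))
if __name__=='__main__':
  p0=np.array([.488,-.369,1.245])
  for n,cs in (('T',[(T,mt)]),('S',[(S,ms)])):
    r=minimize(cost,p0,args=(cs,),method='Nelder-Mead',options=dict(initial_simplex=[p0,p0+[.03,0,0],p0+[0,.03,0],p0+[0,0,.1]]))
    print(n,r.x.round(4),np.degrees(r.x[2]).round(1),r.fun.round(3))
    if n=='T': q=r.x
  im=S['pixels'].copy(); 
  print('S proj rim px800',(proj(S,box(q))*800/512).round(0).tolist(),'cost',cost(q,[(S,ms)]))
  show((-40,-70,130,48,-15))
E
python3 f4.py
```

```text
T [ 0.49   -0.3708  1.2455] 71.4 -0.904
S [ 0.4944 -0.3707  1.2454] 71.4 -0.857
S proj rim px800 [[453.0, 223.0], [361.0, 270.0], [419.0, 328.0], [513.0, 271.0], [455.0, 205.0], [360.0, 252.0], [420.0, 310.0], [518.0, 253.0]] cost -0.8495483164522311
t 8.43 at M [-44.2 -69.4 129.2] lean 48.0 j [ -5.  23. -12. -63. -44.  11.] F [ 1.   0.2 -1. ] w 0.25
[-0.001, 0.0, 0.002] [-0.34, 0.05, 0.26] cm 0.4 deg 0.2
```

```bash
cat >> g.py <<'E'
TO=np.array([.491,-.371]); TY=71.4
def tote(tx,ty,z,th,d=0):  # mm in tote axes, z mm, heading rel. tote x
    a=np.radians(TY); q=TO+np.array([np.cos(a)*tx-np.sin(a)*ty,np.sin(a)*tx+np.cos(a)*ty])/1000
    _,r=pose(0,0,0,th,TY+d-np.degrees(m[2])); return np.array([q[0],q[1],z/1000]),r
def tstate():
    st=sense(); a=np.radians(TY); d=st['tcp_pos'][:2]-TO
    print('tote',(np.array([np.cos(a)*d[0]+np.sin(a)*d[1],-np.sin(a)*d[0]+np.cos(a)*d[1]])*1000).round(1),'z',(st['tcp_pos'][2]*1000).round(1),'head',np.degrees(np.arctan2(st['ee_rot'][1,2],st['ee_rot'][0,2])).round(1)-TY)
E
python3 -c "
from g import *
show(tote(83,8,150,48.2),tote(83,8,70,48.2),tote(83,8,28,48.2))
show(tote(83,8,70,48.2),tote(83,8,28,48.2),start=tote(83,8,150,48.2))"
```

```text
t 8.43 at M [-44.2 -69.4 129.2] lean 48.0 j [ -5.  23. -12. -63. -44.  11.] F [ 1.   0.2 -1. ] w 0.25
[-0.254, -0.003, -0.224] [20.53, -13.36, -25.89] cm 35.6 deg 19.4
[-0.254, -0.003, -0.224] [26.48, -13.34, -20.54] cm 36.1 deg 19.4
[-0.254, -0.003, -0.224] [29.6, -13.33, -17.73] cm 37.0 deg 19.4
t 8.43 at M [-44.2 -69.4 129.2] lean 48.0 j [ -5.  23. -12. -63. -44.  11.] F [ 1.   0.2 -1. ] w 0.25
[0.0, 0.0, 0.0] [5.96, 0.0, 5.33] cm 8.0 deg 0.0
[0.0, 0.0, 0.0] [9.09, 0.0, 8.13] cm 12.2 deg 0.0
```

Request:
arm_command:
  deltas:
    - [-0.02,0,-0.02,1.4,-1.2,-2.6,1]
    - [-0.05,0,-0.045,3.6,-2.7,-5.4,1]
    - [-0.08,0,-0.07,6,-4.2,-8.2,1]
    - [-0.11,0,-0.1,8.4,-5.7,-11.1,1]
    - [-0.14,0,-0.125,10.8,-7.2,-14,1]
    - [-0.17,0,-0.15,13.2,-8.7,-17,1]
    - [-0.2,0,-0.175,15.5,-10.2,-19.8,1]
    - [-0.22,0,-0.195,17.6,-11.5,-22.4,1]

```text
time_s: 9.1
tcp_pos: [0.525, -0.2416, 0.1477]
ee_rot: [[-0.239, -0.934, 0.266], [-0.624, 0.358, 0.695], [-0.744, -0.0, -0.668]]
wrist_force: [1.3, -0.2, -0.5]
gripper_width: 0.25
gripper_force: 39.8
```

```bash
python3 -c "
from g import *
tstate(); show(tote(83,8,150,48.2),tote(83,8,80,48.2))"
```

```text
tote [133.5   9. ] z 147.7 head -2.4000000000000057
t 9.1 at M [-347.  -108.3  147.7] lean 48.1 j [-35.  32.   4. -47. -81.  29.] F [ 1.3 -0.2 -0.5] w 0.25
[-0.031, -0.002, -0.027] [3.2, -0.31, -3.9] cm 5.1 deg 2.4
[-0.031, -0.002, -0.027] [8.41, -0.31, 0.77] cm 8.4 deg 2.4
```

Request:
arm_command:
  deltas:
    - [-0.02,0,-0.015,1.8,-0.2,-2.1,1]
    - [-0.03,0,-0.027,3.2,-0.3,-3.9,1]
    - [-0.03,0,-0.027,3.2,-0.3,-3.9,1]
    - [-0.03,0,-0.027,5,-0.3,-2.4,1]
    - [-0.03,0,-0.027,7,-0.3,-0.5,1]
    - [-0.03,0,-0.027,8.4,-0.3,0.8,1]
    - [-0.03,0,-0.027,8.4,-0.3,0.8,1]
    - [-0.03,0,-0.027,8.4,-0.3,0.8,1]

```text
time_s: 9.77
tcp_pos: [0.5103, -0.2863, 0.0791]
ee_rot: [[-0.215, -0.948, 0.237], [-0.631, 0.32, 0.707], [-0.745, 0.002, -0.667]]
wrist_force: [0.1, -0.2, -0.3]
gripper_width: 0.251
gripper_force: 39.8
```

```bash
python3 -c "
from g import *
tstate(); show(tote(83,8,32,48.2),tote(83,8,28,48.2))
c=cam('wrist'); d=cam('side'); cv2.imwrite('pics/j.png',cv2.hconcat([cv2.resize(c['pixels'],(400,300)),cv2.resize(d['pixels'][90:240,190:390],(400,300))]))"
```

```text
tote [86.5  8.7] z 79.1 head 0.09999999999999432
t 9.77 at M [-393.9 -112.3   79.1] lean 48.2 j [-38.  39.   6. -45. -81.  37.] F [ 0.1 -0.2 -0.3] w 0.25
[0.001, -0.0, -0.002] [3.74, -0.08, 2.88] cm 4.7 deg 0.1
[0.001, -0.0, -0.002] [4.04, -0.09, 3.15] cm 5.1 deg 0.1
```

View pics/j.png

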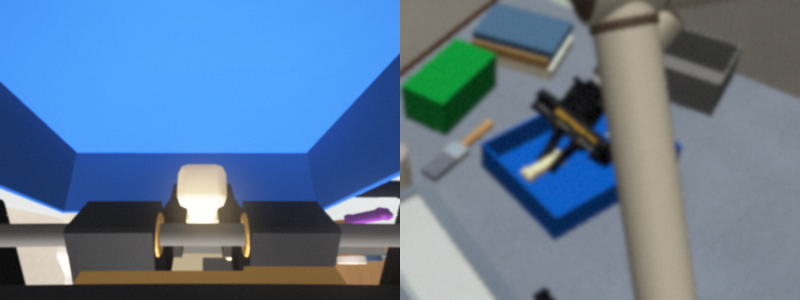

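The wrist view shows the cast at (200,185), held level between the side walls and facing the tote's end wall. Now I lower it.

Request:
arm_command:
  deltas:
    - [0,0,0,1.2,0,0.9,1]
    - [0,0,0,2.4,-0.1,1.9,1]
    - [0,0,0,3.2,-0.1,2.5,1]
    - [0,0,0,3.6,-0.1,2.8,1]
    - [0,0,0,3.8,-0.1,2.95,1]
    - [0,0,0,3.9,-0.1,3,1]
    - [0,0,0,4,-0.1,3.1,1]
    - [0,0,0,4,-0.1,3.1,1]

```text
time_s: 10.53
tcp_pos: [0.5107, -0.2909, 0.0299]
ee_rot: [[-0.213, -0.947, 0.239], [-0.633, 0.32, 0.705], [-0.744, -0.001, -0.668]]
wrist_force: [0.4, 0.3, -0.3]
gripper_width: 0.252
gripper_force: 39.8
```

```bash
python3 -c "
from g import *
tstate(); show(tote(83,8,28,48.2),tote(83,8,120,48.2))"
```

```text
tote [82.2  6.8] z 29.9 head -0.10000000000000853
t 10.53 at M [-398.  -114.5   29.9] lean 48.1 j [-38.  44.   6. -46. -78.  40.] F [ 0.4  0.3 -0.3] w 0.25
[-0.002, -0.002, 0.0] [0.09, 0.12, 0.19] cm 0.2 deg 0.1
[-0.002, -0.002, 0.0] [-6.76, 0.1, -5.95] cm 9.0 deg 0.1
```

Request:
arm_command:
  deltas:
    - [0,0,0,0.08,0.05,0.07,1]
    - [0,0,0,0.15,0.1,0.13,1]
    - [0,0,0,0.15,0.1,0.13,1]
    - [0,0,0,0.15,0.1,0.13,0.25]
    - [0,0,0,0.15,0.1,0.13,0.2]
    - [0,0,0,0.15,0.1,0.13,0.2]
    - [0,0,0,0.15,0.1,0.13,0.2]

```text
time_s: 11.12
tcp_pos: [0.5099, -0.2903, 0.0283]
ee_rot: [[-0.212, -0.947, 0.239], [-0.633, 0.32, 0.705], [-0.745, -0.002, -0.667]]
wrist_force: [1.4, 1.4, 1.6]
gripper_width: 0.384
gripper_force: 2.7
```

```bash
python3 -c "
from g import *
tstate(); show(tote(83,8,120,48.2),tote(70,8,160,44))"
```

```text
tote [82.5  7.8] z 28.3 head -0.10000000000000853
t 11.12 at M [-397.8 -113.5   28.3] lean 48.1 j [-38.  44.   6. -46. -78.  41.] F [1.4 1.4 1.6] w 0.38
[-0.002, -0.001, 0.0] [-6.86, 0.01, -6.08] cm 9.2 deg 0.1
[-0.002, 0.072, 0.0] [-8.97, -0.0, -9.71] cm 13.2 deg 4.1
```

Request:
arm_command:
  deltas:
    - [0,0,0,-0.5,0,-0.45,0.2]
    - [0,0,0,-1.5,0,-1.3,0.2]
    - [0,0,0,-3,0,-2.7,0.2]
    - [0,0,0,-5,0,-4.4,0.2]
    - [0,0,0,-7,0,-6.2,0]
    - [0,0.03,0,-8.5,0,-8,-0.1]
    - [0,0.07,0,-9.6,0,-9.5,-0.2]

```text
time_s: 11.7
tcp_pos: [0.5073, -0.2979, 0.1655]
ee_rot: [[-0.229, -0.947, 0.225], [-0.683, 0.321, 0.656], [-0.694, -0.003, -0.72]]
wrist_force: [0.5, -0.2, -0.1]
gripper_width: 0.541
gripper_force: 0.0
```

```bash
python3 -c "
from g import *
tstate(); show((-180,6,195,38,-5),(-24,6,188,38,-5))
c=cam('side'); d=cam('top'); cv2.imwrite('pics/k.png',cv2.hconcat([cv2.resize(c['pixels'][90:240,190:390],(400,300)),cv2.resize(d['pixels'][120:270,240:440],(400,300))]))"
```

```text
tote [74.5  7.8] z 165.5 head -0.30000000000001137
t 11.7 at M [-405.8 -114.1  165.5] lean 43.9 j [-37.  32.   9. -41. -85.  29.] F [ 0.5 -0.2 -0.1] w 0.54
[0.104, 0.103, 0.125] [-18.93, 10.27, 14.1] cm 25.7 deg 11.0
[0.104, 0.103, 0.125] [-29.65, 9.1, 25.39] cm 40.1 deg 11.0
```

View pics/k.png

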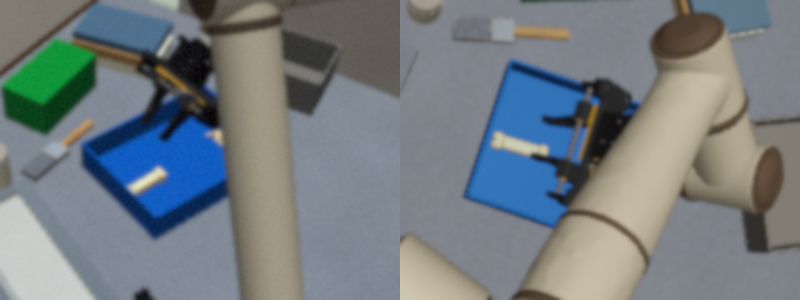

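Cast 1 lies flat in the tote, at (148,180) in the left crop. Next is cast 2.

Request:
arm_command:
  deltas:
    - [0.01,0.01,0.01,-1.8,1,1.3,-0.2]
    - [0.03,0.02,0.03,-4.5,2.4,3.3,-0.2]
    - [0.04,0.04,0.05,-7.3,3.9,5.4,-0.2]
    - [0.06,0.06,0.07,-10,5.4,7.5,-0.2]
    - [0.07,0.07,0.09,-12.8,6.9,9.5,-0.2]
    - [0.09,0.09,0.11,-15.3,8.3,11.4,-0.2]
    - [0.1,0.1,0.125,-17.6,9.5,13.1,-0.2]
    - [0.1,0.1,0.125,-18.9,10.3,14.1,-0.2]

```text
time_s: 12.47
tcp_pos: [0.4835, -0.0393, 0.1944]
ee_rot: [[-0.368, -0.885, 0.286], [-0.692, 0.466, 0.552], [-0.621, 0.005, -0.784]]
wrist_force: [0.4, -0.7, 0.5]
gripper_width: 0.601
gripper_force: 0.0
```

```bash
python3 -c "
from g import *
show((-180,6,195,38,-5),(-100,6,190,38,-5),(-24,6,188,38,-5),(-8,4,165,38,-5))"
```

```text
t 12.47 at M [-177.1    9.1  194.4] lean 38.4 j [-11.  11. -16. -44. -59.   6.] F [ 0.4 -0.7  0.5] w 0.6
[0.007, 0.007, 0.001] [0.17, -0.34, -0.21] cm 0.4 deg 0.6
[0.007, 0.007, 0.001] [-5.77, 0.32, 5.14] cm 7.7 deg 0.6
[0.007, 0.007, 0.001] [-11.57, 0.94, 10.01] cm 15.3 deg 0.6
[0.007, 0.007, 0.001] [-11.41, 0.86, 12.81] cm 17.2 deg 0.6
```

Request:
arm_command:
  deltas:
    - [0,0,0,-2,0.1,1.8,-0.2]
    - [0,0,0,-4.5,0.3,4,-0.2]
    - [0,0,0,-7,0.5,6.2,-0.2]
    - [0,0,0,-9.5,0.8,8.3,-0.2]
    - [0,0,0,-11,0.9,9.6,-0.2]
    - [0,0,0,-11.5,0.9,10,-0.2]
    - [0,0,0,-11.5,0.9,10,-0.2]
    - [0,0,0,-11.5,0.9,10,-0.2]

```text
time_s: 13.13
tcp_pos: [0.5473, 0.0962, 0.1859]
ee_rot: [[-0.37, -0.884, 0.285], [-0.692, 0.467, 0.551], [-0.62, 0.006, -0.785]]
wrist_force: [0.9, -0.1, -0.8]
gripper_width: 0.597
gripper_force: 0.0
```

```bash
python3 - <<'E'
from g import *
show((50,0,93.5,38,-5))
c=cam('wrist'); np.save('pics/w2.npy',c,allow_pickle=True)
h=cv2.cvtColor(c['pixels'],cv2.COLOR_BGR2HSV)
P=[O+RM@np.array(v)/1000 for v in ((10,-40,78),(115,-40,78),(115,40,78),(10,40,78))]
roi=np.zeros(h.shape[:2],np.uint8); cv2.fillPoly(roi,[proj(c,P).astype(np.int32)],1)
mk=((h[...,2]>110)&(h[...,1]<130)&(roi>0)).astype(np.uint8)
N,l,st,ce=cv2.connectedComponentsWithStats(mk); i=1+np.argmax(st[1:,4]); print(st[i])
v,u=np.where(l==i)
for r in range(v.min(),v.max()+1,4):
    k=u[v==r]; a=[(RM.T@(onz(c,x,r,.09)-O)*1000) for x in (k.min(),k.max()+1)]
    print(r,k.min(),k.max(),a[0][:2].round(0),a[1][:2].round(0),'mid y',((a[0]+a[1])/2)[1].round(1))
E
```

```text
t 13.13 at M [-27.5   3.4 185.9] lean 38.3 j [  7.  14. -14. -44. -48.  -8.] F [ 0.9 -0.1 -0.8] w 0.6
[0.008, 0.005, -0.001] [-0.35, 0.25, 12.06] cm 12.1 deg 0.5
[ 246  157   39   67 2013]
157 253 277 [-3. -3.] [-1. 15.] mid y 5.9
161 250 281 [ 1. -6.] [ 3. 18.] mid y 5.9
165 249 282 [ 6. -7.] [ 8. 18.] mid y 5.6
169 249 283 [10. -8.] [13. 19.] mid y 5.7
173 249 283 [15. -8.] [18. 19.] mid y 5.4
177 248 284 [20. -9.] [23. 20.] mid y 5.1
181 249 283 [26. -9.] [28. 19.] mid y 4.8
185 250 282 [31. -9.] [34. 18.] mid y 4.4
189 251 278 [37. -9.] [39. 14.] mid y 2.8
193 251 277 [43. -9.] [45. 13.] mid y 2.0
197 251 277 [ 49. -10.] [51. 13.] mid y 1.6
201 251 276 [ 55. -11.] [57. 12.] mid y 0.7
205 251 276 [ 61. -11.] [63. 12.] mid y 0.3
209 250 275 [ 68. -13.] [70. 11.] mid y -1.1
213 248 275 [ 75. -16.] [77. 10.] mid y -2.6
217 248 275 [ 82. -16.] [85. 10.] mid y -3.1
221 247 275 [ 90. -18.] [92. 10.] mid y -4.2
```

Request:
arm_command:
  deltas:
    - [0,0,-0.01,-0.1,0.1,2,-0.2]
    - [0,0,-0.015,-0.2,0.2,5,-0.2]
    - [0,0,-0.015,-0.3,0.3,8,-0.2]
    - [0,0,-0.015,-0.35,0.4,10.5,-0.2]
    - [0,0,-0.015,-0.35,0.4,11.7,-0.2]
    - [0,0,-0.015,-0.35,0.4,12.1,-0.2]
    - [0,0,-0.015,-0.35,0.4,12.1,-0.2]
    - [0,0,-0.015,-0.35,0.4,12.1,-0.2]

```text
time_s: 13.85
tcp_pos: [0.5805, 0.1665, 0.0942]
ee_rot: [[-0.356, -0.889, 0.287], [-0.699, 0.457, 0.55], [-0.621, -0.004, -0.784]]
wrist_force: [1.5, -0.4, 1.1]
gripper_width: 0.599
gripper_force: 0.0
```

```bash
python3 -c "
from g import *
show((50,1.5,93.5,38.3,-6))"
```

```text
t 13.85 at M [50.2  0.4 94.2] lean 38.4 j [ 12.  24. -14. -52. -37.  -1.] F [ 1.5 -0.4  1.1] w 0.6
[0.016, 0.001, 0.028] [0.06, 0.11, 0.04] cm 0.1 deg 1.9
```

Request:
arm_command:
  deltas:
    - [0,0,0,0,0.1,0,0.3]
    - [0,0,0,0,0.1,0,1]
    - [0,0,0,0,0.1,0,1]
    - [0,0,0,0,0.1,0,1]
    - [0,0,0,0,0.1,0,1]
    - [0,0,0,0,0.1,0,1]
    - [0,0,0,0,0.1,0,1]
    - [0,0,0,0,0.1,0,1]

```text
time_s: 14.52
tcp_pos: [0.5792, 0.1679, 0.0936]
ee_rot: [[-0.356, -0.89, 0.286], [-0.699, 0.456, 0.551], [-0.621, -0.003, -0.784]]
wrist_force: [-1.2, -0.6, 2.6]
gripper_width: 0.249
gripper_force: 30.0
```

```bash
python3 -c "
from g import *
show((50,1.5,93.5,38.3,-6),(-10,0,171,38.3,-6),(-110,0,180,38.3,-6))"
```

```text
t 14.52 at M [51.   2.1 93.6] lean 38.4 j [ 13.  24. -14. -52. -37.  -1.] F [-1.2 -0.6  2.6] w 0.25
[0.018, 0.001, 0.028] [0.08, -0.07, -0.06] cm 0.1 deg 1.9
[0.018, 0.001, 0.028] [-0.04, -0.67, -9.84] cm 9.9 deg 1.9
[0.018, 0.001, 0.028] [7.22, -1.39, -16.73] cm 18.3 deg 1.9
```

Request:
arm_command:
  deltas:
    - [0,0,0,0,0,-0.7,1]
    - [0,0,0,0,0,-2,1]
    - [0,0,0,0,0,-4.5,1]
    - [0,0,0,0,0,-7.5,1]
    - [0,0,0,0,0,-9.9,1]
    - [0,0,0,1.5,0,-11.5,1]
    - [0,0,0,4.2,0,-14,1]
    - [0,0,0,7.2,0,-16.7,1]

```text
time_s: 15.18
tcp_pos: [0.5049, 0.0251, 0.181]
ee_rot: [[-0.353, -0.891, 0.286], [-0.7, 0.454, 0.551], [-0.621, -0.005, -0.784]]
wrist_force: [1.3, -0.9, -1.6]
gripper_width: 0.25
gripper_force: 30.0
```

```bash
python3 -c "
from g import *
show(tote(-2,-5,180,38.4,-90),tote(-2,-5,70,38.4,-90))
show(tote(-2,-5,70,38.4,-90),tote(-2,-5,28.6,38.4,-90),start=tote(-2,-5,180,38.4,-90))"
```

```text
t 15.18 at M [-109.6   14.6  181. ] lean 38.4 j [ -3.  12. -17. -45. -52.   2.] F [ 1.3 -0.9 -1.6] w 0.25
[0.881, 0.003, 1.119] [28.37, -17.28, -22.22] cm 40.0 deg 81.6
[0.881, 0.003, 1.119] [35.2, -17.23, -13.6] cm 41.5 deg 81.6
t 15.18 at M [-109.6   14.6  181. ] lean 38.4 j [ -3.  12. -17. -45. -52.   2.] F [ 1.3 -0.9 -1.6] w 0.25
[0.0, 0.0, 0.0] [6.83, 0.0, 8.62] cm 11.0 deg 0.0
[0.0, 0.0, 0.0] [9.4, 0.0, 11.87] cm 15.1 deg 0.0
```

Request:
arm_command:
  deltas:
    - [0.05,0,0.06,1.6,-1,-1.3,1]
    - [0.12,0,0.15,3.8,-2.3,-3,1]
    - [0.19,0,0.24,6,-3.7,-4.7,1]
    - [0.26,0,0.33,8.3,-5.1,-6.5,1]
    - [0.33,0,0.42,10.6,-6.4,-8.3,1]
    - [0.4,0,0.51,12.8,-7.8,-10,1]
    - [0.47,0,0.6,15,-9.1,-11.8,1]
    - [0.53,0,0.67,17,-10.4,-13.3,1]

```text
time_s: 15.85
tcp_pos: [0.4985, -0.2159, 0.1798]
ee_rot: [[-0.76, -0.234, 0.606], [-0.185, 0.972, 0.144], [-0.623, -0.003, -0.782]]
wrist_force: [-0.3, -0.4, -0.6]
gripper_width: 0.25
gripper_force: 30.0
```

```bash
python3 -c "
from g import *
tstate();show(tote(-2,-5,180,38.4,-90),tote(-2,-5,90,38.4,-90))"
```

```text
tote [149.4  42.3] z 179.8 head -58.10000000000001
t 15.85 at M [-333.7  -73.9  179.8] lean 38.5 j [-22.  10. -22. -42. -32. -24.] F [-0.3 -0.4 -0.6] w 0.25
[0.347, 0.003, 0.441] [3.18, -15.34, -2.5] cm 15.9 deg 32.1
[0.347, 0.003, 0.441] [8.78, -15.31, 4.54] cm 18.2 deg 32.1
```

Request:
arm_command:
  deltas:
    - [0.06,0,0.07,0.5,-2.5,-0.4,1]
    - [0.12,0,0.16,1.2,-5.5,-0.9,1]
    - [0.19,0,0.24,1.8,-8.5,-1.4,1]
    - [0.26,0,0.33,2.4,-11.5,-1.9,1]
    - [0.32,0,0.41,2.9,-14,-2.3,1]
    - [0.347,0,0.441,3.2,-15.3,-2.5,1]
    - [0.347,0,0.441,3.2,-15.3,-2.5,1]
    - [0.347,0,0.441,3.2,-15.3,-2.5,1]

```text
time_s: 16.52
tcp_pos: [0.4962, -0.3717, 0.1783]
ee_rot: [[-0.744, 0.313, 0.59], [0.246, 0.95, -0.193], [-0.621, 0.001, -0.784]]
wrist_force: [-0.7, 0.8, -1.5]
gripper_width: 0.25
gripper_force: 30.0
```

```bash
python3 -c "
from g import *
tstate();show(tote(-2,-5,90,38.4,-90),tote(-2,-5,60,38.4,-90),tote(-2,-5,28.6,38.4,-90))
c=cam('top'); h=cv2.cvtColor(c['pixels'],cv2.COLOR_BGR2HSV); 
def tt(P):
    a=np.radians(TY); d=P[:2]-TO; return np.array([np.cos(a)*d[0]+np.sin(a)*d[1],-np.sin(a)*d[0]+np.cos(a)*d[1]])*1000
mk=((h[...,2]>130)&(h[...,1]<130)&(h[...,0]>10)&(h[...,0]<45)).astype(np.uint8)
a=np.radians(TY);P=[np.r_[TO+np.array([np.cos(a)*x-np.sin(a)*y,np.sin(a)*x+np.cos(a)*y])/1000,.02] for x,y in((-150,-110),(150,-110),(150,110),(-150,110))]
roi=np.zeros(mk.shape,np.uint8); cv2.fillPoly(roi,[proj(c,P).astype(np.int32)],1)
N,l,st,ce=cv2.connectedComponentsWithStats(mk*roi)
for i in range(1,N):
  if st[i,4]>40:
    v,u=np.where(l==i); W=np.array([tt(onz(c,x,y,.02)) for x,y in zip(u,v)]); print(st[i],W.min(0).round(),W.max(0).round())"
```

```text
tote [ 1.  -5.1] z 178.3 head -89.5
t 16.52 at M [-478.  -132.7  178.3] lean 38.4 j [-25.  14. -26. -18. -13. -68.] F [-0.7  0.8 -1.5] w 0.25
[0.005, -0.0, 0.004] [5.5, -0.31, 6.91] cm 8.8 deg 0.4
[0.005, -0.0, 0.004] [7.36, -0.32, 9.26] cm 11.8 deg 0.4
[0.005, -0.0, 0.004] [9.31, -0.32, 11.72] cm 15.0 deg 0.4
[337 175  11  21 134] [-44. -97.] [-15. -31.]
[ 275  186   42   43 1055] [17. -4.] [153. 109.]
[317 220  42  25 350] [-143.   70.] [  5. 109.]
```

```bash
python3 -c "
from g import *
show(tote(-10,-32,180,38.4,-50),tote(-10,-32,90,38.4,-50))"
```

```text
t 16.57 at M [-477.8 -133.   178.7] lean 38.5 j [-25.  14. -26. -18. -13. -68.] F [ 0.1 -0.4 -1.4] w 0.25
[-0.429, 0.001, -0.543] [-2.16, -1.13, 1.54] cm 2.9 deg 39.6
[-0.429, 0.001, -0.543] [3.44, -1.15, 8.59] cm 9.3 deg 39.6
```

Request:
arm_command:
  deltas:
    - [-0.05,0,-0.07,-0.3,-0.1,0.2,1]
    - [-0.12,0,-0.15,-0.6,-0.3,0.4,1]
    - [-0.18,0,-0.23,-0.9,-0.5,0.6,1]
    - [-0.25,0,-0.31,-1.2,-0.6,0.9,1]
    - [-0.31,0,-0.39,-1.6,-0.8,1.1,1]
    - [-0.37,0,-0.47,-1.9,-1,1.3,1]
    - [-0.429,0,-0.543,-2.1,-1.1,1.5,1]
    - [-0.429,0,-0.543,-2.1,-1.1,1.5,1]

```text
time_s: 17.23
tcp_pos: [0.5192, -0.3932, 0.1805]
ee_rot: [[-0.727, -0.366, 0.581], [-0.289, 0.931, 0.225], [-0.624, -0.004, -0.782]]
wrist_force: [0.4, 0.4, -1.1]
gripper_width: 0.25
gripper_force: 30.0
```

```bash
python3 -c "
from g import *
tstate();show(tote(-10,-32,180,38.4,-50),tote(-10,-32,80,38.4,-50))"
```

```text
tote [-12.  -33.8] z 180.5 head -50.2
t 17.23 at M [-488.8 -162.4  180.5] lean 38.6 j [-41.  24.  -1. -43. -54.  -5.] F [ 0.4  0.4 -1.1] w 0.25
[-0.002, 0.003, 0.004] [0.04, 0.27, 0.03] cm 0.3 deg 0.3
[-0.002, 0.003, 0.004] [6.27, 0.31, 7.85] cm 10.1 deg 0.3
```

Request:
arm_command:
  deltas:
    - [0,0,0,0.8,0.2,1,1]
    - [0,0,0,2.5,0.3,3,1]
    - [0,0,0,4.2,0.3,5.2,1]
    - [0,0,0,5.6,0.3,7,1]
    - [0,0,0,6.3,0.3,7.9,1]
    - [0,0,0,6.3,0.3,7.9,1]
    - [0,0,0,6.3,0.3,7.9,1]

```text
time_s: 17.82
tcp_pos: [0.5169, -0.3874, 0.0789]
ee_rot: [[-0.729, -0.365, 0.579], [-0.286, 0.931, 0.226], [-0.622, -0.001, -0.783]]
wrist_force: [0.6, -0.3, -1.2]
gripper_width: 0.251
gripper_force: 30.0
```

```bash
python3 -c "
from g import *
tstate();show(tote(-10,-32,32,38.4,-50),tote(-10,-32,28.6,38.4,-50))"
```

```text
tote [ -7.3 -29.8] z 78.9 head -50.10000000000001
t 17.82 at M [-484.4 -158.    78.9] lean 38.5 j [-42.  31.  -5. -49. -47.   6.] F [ 0.6 -0.3 -1.2] w 0.25
[-0.001, 0.001, 0.0] [2.92, -0.34, 3.67] cm 4.7 deg 0.1
[-0.001, 0.001, 0.0] [3.13, -0.34, 3.93] cm 5.0 deg 0.1
```

Request:
arm_command:
  deltas:
    - [0,0,0,0.8,-0.1,1,1]
    - [0,0,0,1.6,-0.2,2.1,1]
    - [0,0,0,2.3,-0.3,2.9,1]
    - [0,0,0,2.7,-0.3,3.4,1]
    - [0,0,0,2.9,-0.3,3.65,1]
    - [0,0,0,3,-0.3,3.8,1]
    - [0,0,0,3.1,-0.3,3.9,1]
    - [0,0,0,3.1,-0.3,3.9,1]

```text
time_s: 18.48
tcp_pos: [0.5183, -0.3911, 0.0295]
ee_rot: [[-0.728, -0.365, 0.58], [-0.287, 0.931, 0.226], [-0.622, -0.002, -0.783]]
wrist_force: [-0.1, -0.0, -1.0]
gripper_width: 0.251
gripper_force: 30.0
```

```bash
python3 -c "
from g import *
tstate();show(tote(-10,-32,28.6,38.4,-50),tote(-10,-32,130,38.4,-50))"
```

```text
tote [-10.3 -32.2] z 29.5 head -50.2
t 18.48 at M [-487.2 -160.6   29.5] lean 38.5 j [-43.  35.  -5. -53. -45.  11.] F [-0.1 -0.  -1. ] w 0.25
[-0.002, 0.002, 0.001] [0.05, 0.04, 0.07] cm 0.1 deg 0.2
[-0.002, 0.002, 0.001] [-6.26, 0.02, -7.86] cm 10.0 deg 0.2
```

Request:
arm_command:
  deltas:
    - [0,0,0,0.05,0,0.05,1]
    - [0,0,0,0.08,0,0.1,1]
    - [0,0,0,0.08,0,0.1,1]
    - [0,0,0,0.08,0,0.1,0.2]
    - [0,0,0,0.08,0,0.1,0.2]
    - [0,0,0,0.08,0,0.1,0.2]
    - [0,0,0,0.08,0,0.1,0.2]

```text
time_s: 19.07
tcp_pos: [0.5182, -0.3909, 0.0279]
ee_rot: [[-0.729, -0.365, 0.58], [-0.286, 0.931, 0.226], [-0.622, -0.001, -0.783]]
wrist_force: [-0.3, 0.9, -0.3]
gripper_width: 0.383
gripper_force: 0.0
```

```bash
python3 -c "
from g import *
tstate();show(tote(-10,-32,130,38.4,-50),tote(-60,-10,200,38.4,-50))"
```

```text
tote [-10.2 -32.1] z 27.9 head -50.10000000000001
t 19.07 at M [-487.1 -160.5   27.9] lean 38.5 j [-43.  35.  -5. -53. -45.  11.] F [-0.3  0.9 -0.3] w 0.38
[-0.001, 0.001, 0.001] [-6.36, 0.01, -7.99] cm 10.2 deg 0.1
[-0.001, 0.001, 0.001] [-6.88, -2.42, -16.52] cm 18.1 deg 0.1
```

Request:
arm_command:
  deltas:
    - [0,0,0,-0.4,0,-0.5,0.2]
    - [0,0,0,-1.3,0,-1.6,0.2]
    - [0,0,0,-2.8,0,-3.5,0.2]
    - [0,0,0,-4.6,0,-5.8,0.2]
    - [0,0,0,-6.4,0,-8,0.2]
    - [0,0,0,-6.5,-0.8,-11,0]
    - [0,0,0,-6.7,-1.6,-14,0]
    - [0,0,0,-6.9,-2.4,-16.5,0]

```text
time_s: 19.73
tcp_pos: [0.4809, -0.4312, 0.2029]
ee_rot: [[-0.728, -0.365, 0.58], [-0.288, 0.931, 0.225], [-0.622, -0.004, -0.783]]
wrist_force: [0.2, -0.1, -1.0]
gripper_width: 0.486
gripper_force: 0.0
```

```bash
cat > chk.py <<'E'
from g import *
a=np.radians(TY)
def tt(P): d=P[:2]-TO; return np.array([np.cos(a)*d[0]+np.sin(a)*d[1],-np.sin(a)*d[0]+np.cos(a)*d[1]])*1000
show()
for n in ('top','side','wrist'):
    c=cam(n); h=cv2.cvtColor(c['pixels'],cv2.COLOR_BGR2HSV)
    mk=((h[...,2]>130)&(h[...,1]<130)&(h[...,0]>10)&(h[...,0]<45)).astype(np.uint8)
    P=[np.r_[TO+np.array([np.cos(a)*x-np.sin(a)*y,np.sin(a)*x+np.cos(a)*y])/1000,.02] for x,y in((-150,-110),(150,-110),(150,110),(-150,110))]
    roi=np.zeros(mk.shape,np.uint8); cv2.fillPoly(roi,[proj(c,P).astype(np.int32)],1)
    N,l,st,ce=cv2.connectedComponentsWithStats(mk*roi)
    for i in range(1,N):
        if st[i,4]>60:
            v,u=np.where(l==i); W=np.array([tt(onz(c,x,y,.02)) for x,y in zip(u,v)])
            (cx,cy),(w,hh),an=cv2.minAreaRect(W.astype(np.float32)); e,vec=np.linalg.eigh(np.cov(W.T)); print(n,st[i,4],'centre',round(cx),round(cy),'size',round(w),round(hh),'dir',np.degrees(np.arctan2(vec[1,1],vec[0,1])).round())
    if n=='top':
        print('amber', end=' ')
        am=((h[...,1]>170)&(h[...,0]<22)&(h[...,2]>90)).astype(np.uint8); P=[O+RM@np.array(v)/1000 for v in((8,-165,75),(150,-165,75),(150,165,75),(8,165,75))]
        roi=np.zeros(mk.shape,np.uint8); cv2.fillPoly(roi,[proj(c,P).astype(np.int32)],1); v,u=np.where(am*roi>0); print(len(u),u.mean().round(1),v.mean().round(1))
        T0=np.load('pics/top0.npy',allow_pickle=True).item(); h0=cv2.cvtColor(T0['pixels'],cv2.COLOR_BGR2HSV); am0=((h0[...,1]>170)&(h0[...,0]<22)&(h0[...,2]>90)); v,u=np.where(am0*roi>0); print('was',len(u),u.mean().round(1),v.mean().round(1))
E
python3 chk.py
```

```text
t 19.73 at M [-538.8 -142.   202.9] lean 38.5 j [-46.  23.   2. -42. -59.  -3.] F [ 0.2 -0.1 -1. ] w 0.49
top 172 centre -4 -41 size 25 92 dir 129.0
top 180 centre 97 7 size 93 25 dir -178.0
amber 209 150.6 189.9
was 180 148.4 189.1
side 103 centre -105 33 size 105 28 dir 83.0
side 96 centre -2 -43 size 26 89 dir 129.0
side 84 centre 89 6 size 76 24 dir -177.0
wrist 980 centre -110 -12 size 29 38 dir 88.0
wrist 1947 centre -3 -42 size 27 102 dir 128.0
wrist 1767 centre 98 7 size 102 32 dir -178.0
```

```bash
python3 -c "
from g import *
c=np.load('pics/w1.npy',allow_pickle=True).item()
for f in (78,82,84,86,88):
  o=[]
  for t in (-6,6):
    x,_,z,_=door(t,165,f); o.append((proj(c,[O+RM@np.array([x,0,z])/1000])[0]*800/512).round(0))
  x,_,z,_=door(48,150,f); o.append((proj(c,[O+RM@np.array([x,0,z])/1000])[0]*800/512).round(0))
  print(f,o)"
```

```text
78 [array([570., 143.]), array([567., 104.]), array([544.,  17.])]
82 [array([567., 106.]), array([563.,  70.]), array([539.,  -1.])]
84 [array([566.,  88.]), array([561.,  54.]), array([537.,  -8.])]
86 [array([564.,  71.]), array([559.,  40.]), array([534., -15.])]
88 [array([562.,  56.]), array([557.,  26.]), array([532., -21.])]
```

```bash
cat > dchk.py <<'E'
from g import *
from scipy.ndimage import map_coordinates
c=cam('side'); c2=cam('top'); show((-176,0,260,0))
for nm,c in (('side',c),('top',c2)):
    g=c['pixels'].astype(float).mean(2)
    def prof(t,u,f,ys):
        x,_,z,_=door(t,u,f); P=np.array([O+RM@np.array([x,y,z])/1000 for y in ys]); q=proj(c,P); return map_coordinates(g,[q[:,1],q[:,0]],order=1).mean()
    ys=np.linspace(-100,150,80)
    for f in (74,78,82,86,90):
        print(nm,f,[round(prof(-6,u,f,ys)) for u in range(120,192,4)])
E
python3 dchk.py
```

```text
t 19.98 at M [-537.6 -141.9  199.6] lean 38.5 j [-46.  23.   1. -42. -59.  -3.] F [-0.4  0.4 -0.9] w 0.5
[-0.267, 0.635, -0.765] [-15.64, 35.76, 4.72] cm 39.3 deg 59.0
side 74 [154, 135, 131, 132, 132, 132, 133, 137, 140, 141, 141, 141, 140, 140, 140, 140, 140, 140]
side 78 [156, 135, 131, 131, 131, 132, 133, 136, 139, 141, 141, 141, 140, 139, 138, 139, 138, 138]
side 82 [162, 138, 131, 131, 131, 132, 132, 134, 138, 140, 141, 140, 140, 137, 136, 135, 136, 135]
side 86 [173, 145, 133, 131, 131, 131, 131, 133, 136, 139, 140, 141, 140, 138, 135, 133, 132, 132]
side 90 [187, 159, 137, 131, 130, 131, 131, 131, 133, 136, 139, 140, 140, 139, 137, 133, 130, 129]
top 74 [187, 187, 183, 161, 134, 128, 128, 128, 128, 128, 123, 118, 131, 136, 136, 136, 136, 136]
top 78 [187, 184, 163, 136, 128, 128, 128, 128, 128, 123, 118, 131, 136, 136, 136, 136, 136, 136]
top 82 [185, 172, 141, 129, 128, 128, 128, 128, 125, 117, 129, 135, 136, 136, 136, 136, 136, 136]
top 86 [181, 154, 131, 128, 128, 128, 128, 127, 119, 123, 134, 136, 136, 136, 136, 136, 136, 136]
top 90 [173, 143, 129, 128, 128, 128, 128, 125, 117, 129, 135, 136, 136, 136, 136, 136, 136, 135]
```

```bash
python3 -c "
import g
from g import *
c=np.load('pics/w1.npy',allow_pickle=True).item()
from fit import T,S
for xh in (0,-.003,-.006,-.0134):
  g.m[3]=xh
  for f in (82,84,86,88):
    o=[]
    for t,u in ((-6,165),(6,165),(48,150)):
      x,_,z,_=door(t,u,f); o.append(int((proj(c,[O+RM@np.array([x,0,z])/1000])[0]*800/512)[1]))
    print(xh,f,o,end=' ; ')
  P=[O+RM@np.array([xh*1000-48,y,225])/1000 for y in(-80,80)]
  print('\nshut handle T,S px800',(proj(T,P)*800/512).round().tolist(),(proj(S,P)*800/512).round().tolist())
print('obs 103/75/20; T (318,237),(280,317); S (290,285),(328,343)')"
```

```text
0 82 [139, 106, 35] ; 0 84 [123, 91, 27] ; 0 86 [107, 77, 20] ; 0 88 [92, 64, 14] ; 
shut handle T,S px800 [[309.0, 235.0], [273.0, 315.0]] [[284.0, 288.0], [322.0, 343.0]]
-0.003 82 [132, 98, 27] ; -0.003 84 [115, 83, 19] ; -0.003 86 [99, 69, 12] ; -0.003 88 [84, 56, 6] ; 
shut handle T,S px800 [[310.0, 236.0], [275.0, 316.0]] [[285.0, 287.0], [323.0, 342.0]]
-0.006 82 [124, 90, 19] ; -0.006 84 [108, 75, 11] ; -0.006 86 [92, 61, 5] ; -0.006 88 [76, 47, 0] ; 
shut handle T,S px800 [[312.0, 236.0], [276.0, 317.0]] [[286.0, 287.0], [325.0, 341.0]]
-0.0134 82 [105, 69, 0] ; -0.0134 84 [87, 54, -8] ; -0.0134 86 [71, 39, -15] ; -0.0134 88 [55, 25, -21] ; 
shut handle T,S px800 [[315.0, 238.0], [280.0, 318.0]] [[290.0, 285.0], [328.0, 340.0]]
obs 103/75/20; T (318,237),(280,317); S (290,285),(328,343)
```

```bash
python3 -c "
from station import finish_job
print(finish_job())"
```

```text
the job is handed in; nothing more can be done
None
```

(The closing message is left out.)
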